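# Sweep the round microscope filters into the tray's catch slot

### The job

Three round filters lie on the raised sorting tray by the microscopes. With the fingertips, sweep them along the tray floor, one at a time, through the narrow gate so that all three end up down in the catch slot behind it. Do not pick anything up, keep the square filter on the tray floor, and leave everything else standing where it is.

Things in the scene. Friction and masses are not known exactly. Their poses are not given: they have to be found in the camera images.
- tray: Sorting tray, fixed. Origin: centre of its underside, on the table. +x points along the sweep, roughly away from the robot (yaw within 0.45 rad), y to the left, z up. In its frame the white flat sweeping floor is at z = 50 mm, x = -130 to 60 mm, y = -135 to 135 mm. Rims 6 mm thick, tops at z = 64 mm, stand round floor and slot.
- slot_mid (a point): Middle of the catch slot's bottom. The slot is a trough across the far side of the tray, 60 mm wide (tray x = 60 to 120 mm), 270 mm long (tray y = -135 to 135 mm), bottom at tray z = 5 mm, 45 mm below the floor, open above. The floor ends in a sharp drop into it. Axes as the tray's.
- gate_mid (a point): Middle of the 44 mm wide gate opening, at floor height, right above the edge where floor drops into slot (tray x = 60 mm; tray y within 25 mm of 0). The gate is a fixed steel strip on edge, x = 60 to 66, z = 50 to 64 mm; its wings run along tray y to 170 mm either side of this point, past the rims. A disc falls in once its centre is some mm past the edge. Axes as the tray's.
- disc_a_center (a point): A: round filter: a 32 mm dia., 8 mm thick flat disc, dark steel rim with a glass face, 14 to 28 g, loose, lying flat on the tray's sweeping floor. The point is the disc's centre, half-way up (4 mm above its underside).
- disc_b_center (a point): B: round filter: a 32 mm dia., 8 mm thick flat disc, dark steel rim with a glass face, 14 to 28 g, loose, lying flat on the tray's sweeping floor. The point is the disc's centre, half-way up (4 mm above its underside).
- disc_c_center (a point): C: round filter: a 32 mm dia., 8 mm thick flat disc, dark steel rim with a glass face, 14 to 28 g, loose, lying flat on the tray's sweeping floor. The point is the disc's centre, half-way up (4 mm above its underside).
- square_center (a point): Square filter that stays: a 32 x 32 mm, 8 mm thick square plate, dark steel rim with a glass face, 18 to 35 g, loose on the tray floor among the round ones. The point is its centre, half-way up (4 mm above its underside).
- slip_box: Small box of cover slips, 30 x 30 mm, 30 mm tall, white, stands loose in a near corner of the tray floor. Origin: centre of its underside.
- vial: Amber glass vial with a white cap, 25 mm dia., 36 mm tall, stands loose in the other near corner of the tray floor. Origin: centre of its underside.
- cup: White plastic cup, 70 mm dia., 60 mm tall, on the table left of the tray. Origin: centre of its underside.
- carton: Black carton, 170 x 100 mm, 55 mm tall, on the table beyond the cup. Origin: centre of its underside.
- sunglasses: Black sunglasses, 132 x 127 mm, 36 mm tall, on the table right of the tray. Origin: on the table below the nose bridge.
- slide_case: Open white case of glass slides, 100 x 85 mm, 30 mm tall, on the table right of the tray. Origin: centre of its underside.

How it is judged:
By the outcome, as a careful person would: the job done as asked, in the order asked, and still so for the second after the job is handed in, with the robot touching nothing.
It also fails if it takes over 58 s, if anything falls off the work surface, if the arm or the gripper's body presses on something with over 40 N, if the wrist force passes 120 N, or if a joint passes its speed limit or range.

### The arm

A 7-joint arm with a two-finger parallel gripper is mounted at the origin on the work surface. World frame = base frame: x ahead of the robot, y to its left, z up, the work surface at z = 0. Lengths are in mm, angles in rad, forces in N, time in s.
With the tool pointing down it reaches from about 350 to 775 mm from the base axis. Payload 3.1 kg.
Tool frame: the origin (TCP) lies midway between the tips of the shut fingers; the grasp point (between the pads) lies 19 mm behind it (bot.grip_point_offset is the distance from the TCP to the grasp point, in mm); x points along the fingers, z is the direction in which the jaws open and shut, and the axes are right-handed (so a half turn about x gives the same grasp; the last joint's range is limited). The gripper opens to 85 mm and grips with 20 to 120 N. Pads are 22 mm wide; open, the fingers measure 114 mm over their backs; the gripper's body (76 mm by 85 mm) begins 54 mm behind the grasp point. The pads swing forward as they close: fully open they stand 13 mm farther back than shut.
Start: joints at [-1.161, 0.311, 0.014, 1.512, -0.004, 1.319, -0.027], TCP at [240.099, 494.843, 231.304] pointing down, gripper open.
Joint ranges: [-2.7, 2.7], [-0.3, 1.91], [-1.27, 1.3], [0.12, 2.57], [-1.44, 4.58], [0.2, 2.03], [-3.05, 3.05]. Speed limits (rad/s): [2.79, 2.79, 3.14, 3.14, 3.14, 3.14, 3.14].

### API

Orientations are given as a unit quaternion [x, y, z, w].
In Python, from bench import bot gives the robot as it stands.
- The arm moves only by the tool arm_command, never from a script. Its argument "increments" is a list of rows, each an object of numbers: "tx", "ty", "tz": the shift along the world's x, y, z scaled (see below); "wx", "wy", "wz": the turn, a rotation vector about the world's x, y, z scaled (see below). A call has 1 to 8 rows; each row is the pose to reach, as a shift and turn from the pose measured when the call began; what a row does not reach only later rows make up. The controller multiplies each number of a shift by 200 mm and each number of a turn by 90 degrees. A row lasts 1/8 s, in which the tool goes at most 62.5 mm and 10.7 degrees, less where a joint would pass 70% of its speed; a pose out of reach is approached as far as the arm can. A call with a number of a shift or a turn outside -1 to 1 is refused whole. A call with a gripper value outside its range is refused whole. "claw" is the gripper command: -1 is shut, 1 is fully open, values between are in proportion, set as the call begins (left out, the last holds). The fingers move at their own pace and stop on an object; the grip force is fixed at half the most. Time passes only in rows, so rows that repeat a pose let the fingers close. It gives the time, the measured TCP pose, the force and the opening at its end, in the units of the state.
- bot.read_state(): the state, without advancing time (a new reading comes with each control period).
- bot.grab_frame(name): name is "scene" or "top" or "wrist"; returns (picture, depth): 384x512x3 uint8, red, green, blue; 384x512 float32, mm along the optical axis (not along the pixel's ray), 0 where there is no reading.
- bot.calibration(name): a dict with "fx", "fy", "cx", "cy" (pixels), "R" (3x3) and "t" (3): a world point X has camera coordinates R X + t. Camera axes: x right, y down, z forward; pixel columns grow to the right and rows downward; lengths in mm; the calibration is good to about 2 mm. The wrist camera is an equidistant fisheye: a pixel r from the principal point sees the ray r / f radians off the axis. A picture is of the moment at which its call begins: read the wrist's pose just before it. calibration takes no time and is no camera call; for the wrist camera it gives the pose at the moment of the call.
- bot.hand_in(): hands the job in, once; it reports no verdict.
The state is a dict: "time_s": time; "qpos": joint angles; "joint_vel": joint speeds; "joint_torque": joint torques, N m; "tcp_pos": TCP position; "eef_rot": TCP orientation; "ft_force": force on the tool from outside, world axes, zero at the start; "wrist_torque": the same for the moment, N m; "finger_gap": opening from 0.0 (shut) to 1.0 (fully open).
Only numpy, scipy, OpenCV 4.12 (cv2) and the standard library are available. Lean on these libraries where they do the work, as an engineer would, in place of code of your own. Each camera call takes 0.05 s, during which the arm holds its last target.

## Working session

There is one attempt and no reset: what is moved stays moved. The work goes in short steps, Python scripts to look and compute and a tool call to move; the robot and the scene stay as the last step left them, time stands still between calls to the robot, and variables do not carry over. Pictures are saved under pics/ and viewed, and the job is handed in when it is done.

Besides the shell and the picture viewer there is one more tool, called after "Call:" as name(argument=value, ...), one argument or row to a line, values as JSON. arm_command: Moves the arm, as the interface text tells. Its arguments: {"type":"object","properties":{"increments":{"type":"array","items":{"type":"object","properties":{"tx":{"type":"number"},"ty":{"type":"number"},"tz":{"type":"number"},"wx":{"type":"number"},"wy":{"type":"number"},"wz":{"type":"number"}}}},"claw":{"type":"number"}},"required":["increments"]}

```bash
mkdir -p pics; ls
python3 - <<'E'
from bench import bot
import cv2, numpy as np
s=bot.read_state(); print(s)
for n in ("scene","top"):
    p,d=bot.grab_frame(n); cv2.imwrite(f"pics/{n}0.png",p[:,:,::-1]); np.save(f"{n}0.npy",d)
    c=bot.calibration(n); print(n,c)
E
```

```text
pics
{'time_s': 0.0, 'qpos': array([-1.160711  ,  0.31172291,  0.01400618,  1.51306826, -0.00439736,
        1.31918515, -0.02720379]), 'joint_vel': array([-0.00094561, -0.00070056,  0.00066761,  0.00107094, -0.00020868,
       -0.00054819, -0.00100223]), 'joint_torque': array([ 1.23047757e-04, -3.79921317e+01,  1.45889693e-01, -2.30589545e+01,
        1.22153020e-02,  1.38607272e-02,  1.41119023e-05]), 'tcp_pos': array([239.79329916, 494.16299048, 230.21809278]), 'eef_rot': array([-0.37579888,  0.59995879,  0.37485474,  0.59858882]), 'ft_force': array([-0.55545663, -0.22838998, -0.04336532]), 'wrist_torque': array([-0.03178607,  0.00196429,  0.01787746]), 'finger_gap': 0.9981839790021956}
scene {'fx': 439.54921343265863, 'fy': 439.54921343265863, 'cx': 258.8188816766514, 'cy': 194.0437321329837, 'R': array([[ 0.80879101,  0.58793406,  0.01380735],
       [ 0.40311234, -0.53714073, -0.74093203],
       [-0.42820269,  0.60482508, -0.67143807]]), 't': array([-415.05380289, -163.74183516, 1476.20316476])}
top {'fx': 404.606436913537, 'fy': 404.606436913537, 'cx': 251.7144090761373, 'cy': 189.03922380722884, 'R': array([[-0.01144609, -0.99992384, -0.00461561],
       [-0.99617484,  0.01180283, -0.0865817 ],
       [ 0.08662958,  0.00360693, -0.99623406]]), 't': array([ -21.99470956,  549.89281817, 1374.20012387])}
```

View pics/scene0.png

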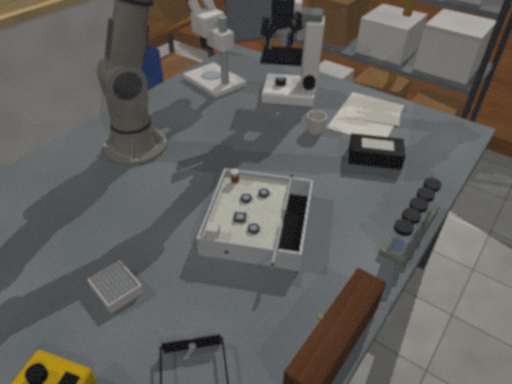

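View pics/top0.png

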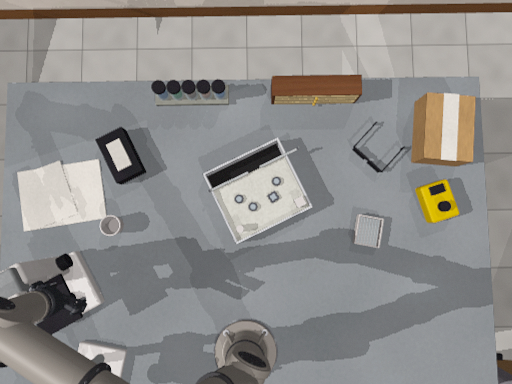

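Run:
```python
import cv2
a=cv2.imread("pics/top0.png")[130:250,190:330]; cv2.imwrite("pics/top0z.png",cv2.resize(a,None,fx=5.5,fy=5,interpolation=cv2.INTER_CUBIC) if 0 else cv2.resize(a,None,fx=5,fy=5,interpolation=cv2.INTER_CUBIC))
a=cv2.imread("pics/scene0.png")[160:280,190:325]; cv2.imwrite("pics/scene0z.png",cv2.resize(a,None,fx=5,fy=5,interpolation=cv2.INTER_CUBIC))
```

```text
(no output)
```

View pics/top0z.png

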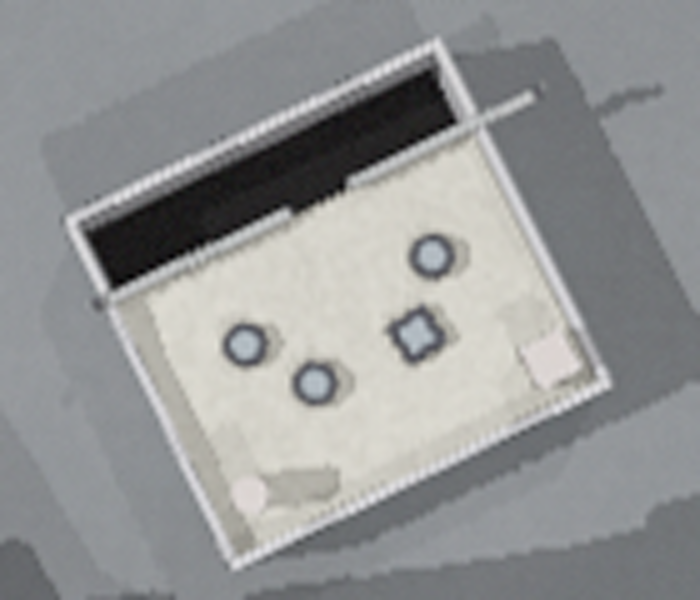

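View pics/scene0z.png

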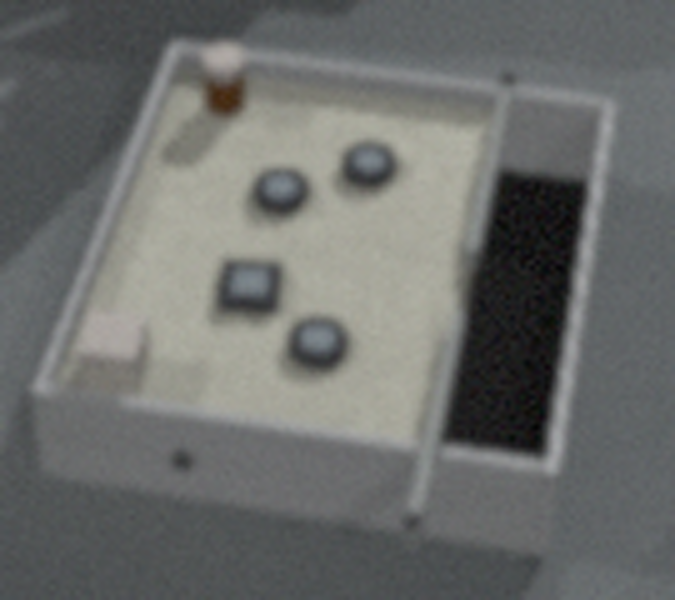

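```bash
cat > h.py <<'E'
import numpy as np, cv2
from bench import bot
def ray(n,uv,c=None):
    c=c or bot.calibration(n)
    d=np.array([(uv[0]-c['cx'])/c['fx'],(uv[1]-c['cy'])/c['fy'],1.])
    R=np.array(c['R']);return -R.T@np.array(c['t']), R.T@d
def plane(n,uv,z):
    o,d=ray(n,uv); return o+d*(z-o[2])/d[2]
def tri(n1,u1,n2,u2):
    o,d=ray(n1,u1);p,e=ray(n2,u2)
    s=np.linalg.lstsq(np.c_[d,-e],p-o,rcond=None)[0]
    a=o+s[0]*d;b=p+s[1]*e; return (a+b)/2,np.linalg.norm(a-b)
def blobs(img,quad):
    # dark/blue objects inside the floor polygon
    m=np.zeros(img.shape[:2],np.uint8); cv2.fillPoly(m,[np.int32(quad)],255)
    f=img.astype(int); blue=(f[:,:,2]>f[:,:,0]+2)  # rgb
    k=(blue&(m>0)).astype(np.uint8)
    k=cv2.morphologyEx(k,cv2.MORPH_CLOSE,np.ones((3,3)))
    n,l,s,c=cv2.connectedComponentsWithStats(k)
    return [(c[i].round(2),s[i,4],s[i,2:4]) for i in range(1,n) if s[i,4]>25]
E
python3 - <<'E'
from h import *
T=cv2.imread("pics/top0.png")[:,:,::-1];S=cv2.imread("pics/scene0.png")[:,:,::-1]
qt=np.array([(110,305),(470,150),(585,365),(250,530)])/5+[190,130]
qs=np.array([(180,80),(475,110),(440,420),(120,380)])/5+[190,160]
for x in blobs(T,qt):print('T',x)
for x in blobs(S,qs):print('S',x)
cs=np.array([(68,218),(438,40),(610,382),(234,568)])/5+[190,130]
P=np.array([plane("top",c,64) for c in cs]);print(P.round(1))
M=np.array([(126,141),(126,-141),(-136,-141),(-136,141)],float)
a=P[:,:2]-P[:,:2].mean(0);m=M-M.mean(0)
th=np.arctan2((m[:,0]*a[:,1]-m[:,1]*a[:,0]).sum(),(m*a).sum())
R=np.array([[np.cos(th),-np.sin(th)],[np.sin(th),np.cos(th)]])
t=P[:,:2].mean(0)-R@M.mean(0)
print(th,t,'res',(P[:,:2]-(M@R.T+t)).round(1))
# scene corners check (top rim outer)
cs=np.array([(608,100),(553,465),(38,388),(172,42)])/5+[190,160]
ct=np.array([(68,218),(438,40),(610,382),(234,568)])/5+[190,130]
for u,v in zip(ct,cs): print(tri("top",u,"scene",v))
for q in [(290,213),(350,185)]:
    w=plane("top",np.array(q)/5+[190,130],64)[:2]; print('gate',w,R.T@(w-t))
E
```

```text
T (array([276.04, 180.76]), np.int32(51), array([9, 8], dtype=int32))
T (array([273.09, 196.43]), np.int32(76), array([11, 11], dtype=int32))
T (array([238.5, 198.5]), np.int32(52), array([8, 8], dtype=int32))
T (array([252.57, 206.31]), np.int32(51), array([8, 8], dtype=int32))
S (array([263.36, 192.22]), np.int32(50), array([8, 7], dtype=int32))
S (array([245.67, 197.42]), np.int32(48), array([9, 8], dtype=int32))
S (array([239.46, 216.6 ]), np.int32(78), array([10,  9], dtype=int32))
S (array([253.05, 227.92]), np.int32(61), array([9, 9], dtype=int32))
[[ 600.2  132.9   64. ]
 [ 718.8 -118.3   64. ]
 [ 485.5 -229.3   64. ]
 [ 365.    23.    64. ]]
0.44199733046313316 [546.91279587 -45.7744734 ] res [[-0.3 -2.6]
 [-2.3  1. ]
 [ 1.2  2.1]
 [ 1.4 -0.5]]
(array([600.8891902 , 133.41385806,  63.31427833]), np.float64(1.392939695865303))
(array([ 719.68979503, -117.51893634,   64.93270084]), np.float64(2.5949521614760593))
(array([ 487.30755648, -227.63380165,   63.65823379]), np.float64(4.891334276589153))
(array([366.57461573,  24.4689896 ,  62.35184165]), np.float64(4.272663179109684))
gate [601.81610919 -16.67151169] [62.07572324  2.82148508]
gate [620.34463632 -57.32667017] [ 61.43357324 -41.85217463]
```

Run:
```python
from h import *
th=.442;R=np.array([[np.cos(th),-np.sin(th)],[np.sin(th),np.cos(th)]]);t=np.array([547.3,-45.3])
for u,v in [((276.04,180.76),(253.05,227.92)),((273.09,196.43),(239.46,216.6)),((238.5,198.5),(263.36,192.22)),((252.57,206.31),(245.67,197.42))]:
    X,e=tri("top",u,"scene",v); Y=plane("top",u,58)
    print(X.round(1),round(e,1),Y.round(1),'tray',(R.T@(X[:2]-t)).round(1),(R.T@(Y[:2]-t)).round(1))
s=bot.read_state()
from scipy.spatial.transform import Rotation as Ro
print(Ro.from_quat(s['eef_rot']).as_matrix().round(3))
w,d=bot.grab_frame("wrist");cv2.imwrite("pics/w0.png",w[:,:,::-1]);print(bot.calibration("wrist"))
```

```text
[ 574.3 -111.    54.7] 0.6 [ 573.7 -110.9   58. ] tray [ -3.7 -70.9] [ -4.2 -70.6]
[ 521.4 -100.    55.1] 1.0 [ 520.8 -100.1   58. ] tray [-46.8 -38.3] [-47.4 -38.2]
[515.6  16.6  54.4] 0.5 [515.2  16.3  58. ] tray [-2.2 69.5] [-2.7 69.4]
[488.9 -30.4  54.5] 1.0 [488.4 -30.7  58. ] tray [-46.4  38.4] [-47.   38.4]
[[-0.001 -0.9    0.436]
 [-0.002  0.436  0.9  ]
 [-1.    -0.    -0.002]]
{'fx': 297.3186396354542, 'fy': 297.3186396354542, 'cx': 263.01282219701903, 'cy': 190.89874208221332, 'R': array([[ 4.36093090e-01,  8.99901462e-01, -4.18244515e-04],
       [ 8.67423202e-01, -4.20230268e-01,  2.66427306e-01],
       [ 2.39582564e-01, -1.16549902e-01, -9.63854925e-01]]), 't': array([-549.01499918,  -35.31059244,  377.9564098 ])}
```

View pics/w0.png

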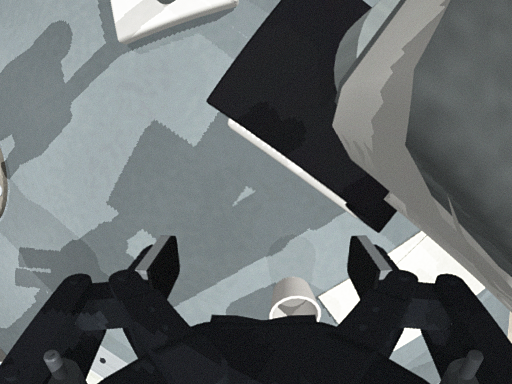

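Call:
arm_command(
  increments=[
    {"tz": 0.25},
    {"tx": 0.15, "ty": -0.3, "tz": 0.25, "wz": -0.11},
    {"tx": 0.3, "ty": -0.6, "tz": 0.25, "wz": -0.22},
    {"tx": 0.5, "ty": -0.95, "tz": 0.25, "wz": -0.33},
    {"tx": 0.5, "ty": -0.95, "tz": 0.25, "wz": -0.44},
  ],
  claw=-0.5,
)

```text
$.increments[0]: bad value
```

Call:
arm_command(
  increments=[
    {"tx": 0, "ty": 0, "tz": 0.25, "wx": 0, "wy": 0, "wz": 0},
    {"tx": 0.15, "ty": -0.3, "tz": 0.25, "wx": 0, "wy": 0, "wz": -0.11},
    {"tx": 0.3, "ty": -0.6, "tz": 0.25, "wx": 0, "wy": 0, "wz": -0.22},
    {"tx": 0.5, "ty": -0.95, "tz": 0.25, "wx": 0, "wy": 0, "wz": -0.33},
    {"tx": 0.5, "ty": -0.95, "tz": 0.25, "wx": 0, "wy": 0, "wz": -0.44},
  ],
  claw=-0.5,
)

```text
time_s: 0.78
tcp_pos: [342.0, 300.0, 280.5]
eef_rot: [-0.147, 0.692, 0.145, 0.691]
ft_force: [0.4, -0.1, 0.5]
finger_gap: 0.253
```

Call:
arm_command(
  increments=[
    {"tx": 0.12, "ty": -0.25, "tz": 0, "wx": 0, "wy": 0, "wz": -0.11},
    {"tx": 0.24, "ty": -0.5, "tz": 0, "wx": 0, "wy": 0, "wz": -0.22},
    {"tx": 0.36, "ty": -0.75, "tz": 0, "wx": 0, "wy": 0, "wz": -0.33},
    {"tx": 0.47, "ty": -1, "tz": 0, "wx": 0, "wy": 0, "wz": -0.44},
    {"tx": 0.47, "ty": -1, "tz": 0, "wx": 0, "wy": 0, "wz": -0.5},
  ],
)

```text
time_s: 1.4
tcp_pos: [437.4, 94.1, 280.7]
eef_rot: [0.134, 0.694, -0.136, 0.694]
ft_force: [-0.7, 0.7, 0.4]
finger_gap: 0.252
```

Call:
arm_command(
  increments=[
    {"tx": 0.1, "ty": -0.2, "tz": 0, "wx": 0, "wy": 0, "wz": -0.11},
    {"tx": 0.2, "ty": -0.4, "tz": 0, "wx": 0, "wy": 0, "wz": -0.22},
    {"tx": 0.3, "ty": -0.6, "tz": -0.1, "wx": 0, "wy": 0, "wz": -0.33},
    {"tx": 0.4, "ty": -0.8, "tz": -0.2, "wx": 0, "wy": 0, "wz": -0.44},
    {"tx": 0.4, "ty": -0.8, "tz": -0.2, "wx": 0, "wy": 0, "wz": -0.5},
  ],
)

```text
time_s: 2.02
tcp_pos: [516.4, -70.6, 238.7]
eef_rot: [0.391, 0.588, -0.396, 0.586]
ft_force: [-0.2, 0.5, 0.2]
finger_gap: 0.25
```

```bash
cat >> h.py <<'E'
from scipy.spatial.transform import Rotation as Ro
def wray(uv,c):
    x=np.array([(uv[0]-c['cx'])/c['fx'],(uv[1]-c['cy'])/c['fy']]);r=np.hypot(*x)
    d=np.array([*(x/max(r,1e-9)*np.sin(r)),np.cos(r)]);R=np.array(c['R'])
    return -R.T@np.array(c['t']),R.T@d
def wplane(uv,z,c):
    o,d=wray(uv,c);return o+d*(z-o[2])/d[2]
def jaw():
    s=bot.read_state();m=Ro.from_quat(s['eef_rot']).as_matrix()
    return s, np.degrees(np.arctan2(m[1,2],m[0,2])), m
E
python3 - <<'E'
from h import *
import json
s,y,m=jaw();print(s['tcp_pos'],y,m.round(3),s['qpos'].round(2),s['finger_gap'],s['time_s'])
c=bot.calibration("wrist");w,d=bot.grab_frame("wrist");cv2.imwrite("pics/w1.png",w[:,:,::-1])
json.dump({k:np.array(v).tolist() for k,v in c.items()},open("w1.json","w"));np.save("w1d.npy",d)
E
```

```text
[516.40516479 -70.60938166 238.66149005] -67.6688767920704 [[-0.007  0.925  0.38 ]
 [-0.005  0.38  -0.925]
 [-1.    -0.008  0.002]] [-0.46  0.29  0.71  1.59 -0.19  1.34 -0.9 ] 0.2495091479374072 2.025
```

View pics/w1.png

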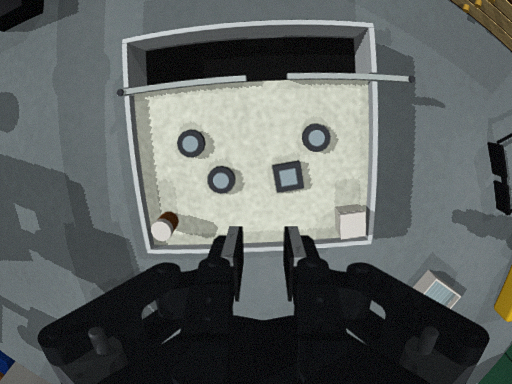

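Run:
```python
import cv2
a=cv2.imread("pics/w1.png")[10:130,100:300]; cv2.imwrite("pics/w1a.png",cv2.resize(a,None,fx=4,fy=4,interpolation=cv2.INTER_CUBIC))
a=cv2.imread("pics/w1.png")[10:130,240:440]; cv2.imwrite("pics/w1b.png",cv2.resize(a,None,fx=4,fy=4,interpolation=cv2.INTER_CUBIC))
a=cv2.imread("pics/w1.png")[170:300,120:400]; cv2.imwrite("pics/w1c.png",cv2.resize(a,None,fx=2.8,fy=2.8,interpolation=cv2.INTER_CUBIC))
```

```text
(no output)
```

View pics/w1a.png

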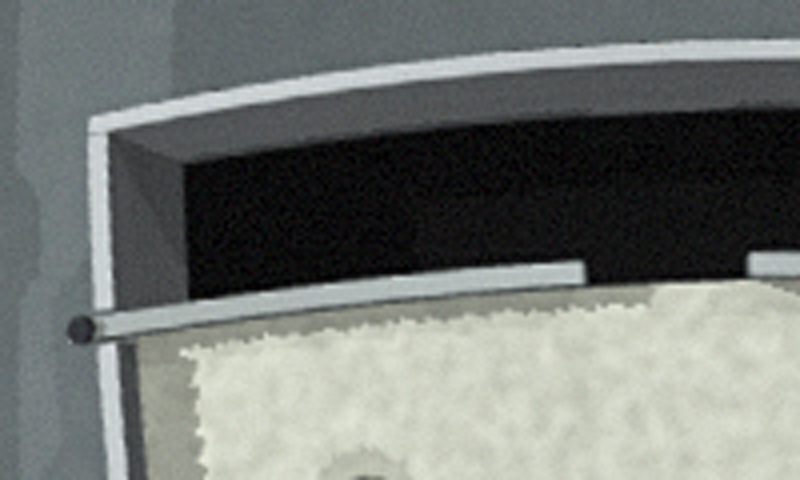

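View pics/w1b.png

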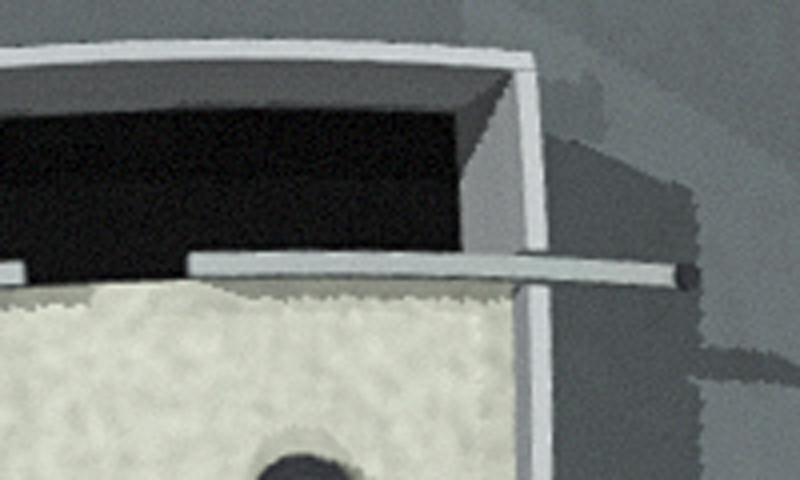

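View pics/w1c.png

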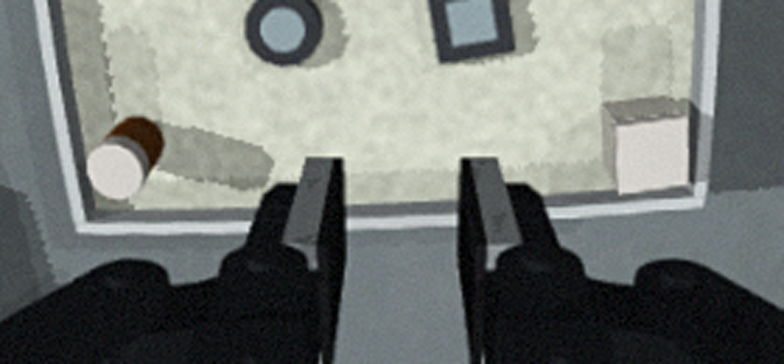

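Run:
```python
from h import *
import json
c={k:np.array(v) for k,v in json.load(open("w1.json")).items()}
za=lambda x,y:(100+x/4,10+y/4); zb=lambda x,y:(240+x/4,10+y/4); zc=lambda x,y:(120+x/2.8,170+y/2.8)
W=cv2.imread("pics/w1.png")[:,:,::-1]
cor=[za(90,120),zb(533,55),zc(706,208),zc(80,232)]
P=np.array([wplane(u,64,c) for u in cor]);print(P.round(1), [np.linalg.norm(P[i]-P[i-1]).round(1) for i in range(4)])
M=np.array([(126,141),(126,-141),(-136,-141),(-136,141)],float)
a=P[:,:2]-P[:,:2].mean(0);m=M-M.mean(0)
th=np.arctan2((m[:,0]*a[:,1]-m[:,1]*a[:,0]).sum(),(m*a).sum())
R=np.array([[np.cos(th),-np.sin(th)],[np.sin(th),np.cos(th)]])
t=P[:,:2].mean(0)-R@M.mean(0);print(th,t,'res',(P[:,:2]-(M@R.T+t)).round(1))
T=lambda w:(R.T@(w[:2]-t)).round(1)
for n,u in dict(Lfar=za(584,262),Lnear=za(584,283),Rfar=zb(190,254),Rnear=zb(190,274),Lend=za(84,330),Rend=zb(688,276)).items():
    print(n,T(wplane(u,64,c)))
q=[(130,95),(370,84),(368,205),(330,205),(330,225),(245,225),(180,232),(150,200)]
for x in blobs(W,q):
    print(x[1:], [ (wplane(x[0],z,c)[:2].round(1),T(wplane(x[0],z,c))) for z in (58,)])
print('gate floor edge',T(wplane((269,81),50,c)), 'vial cap',T(wplane(zc(116,170),86,c)),'box top',T(wplane(zc(650,158),80,c)))
print('top check'); 
for u in [(276.04,180.76),(273.09,196.43),(238.5,198.5),(252.57,206.31)]: print(T(plane("top",u,58)))
# triangulate vs top
for ut in [(276.04,180.76),(238.5,198.5),(252.57,206.31),(273.09,196.43)]:
    o,d=ray("top",ut)
    best=None
    for x in blobs(W,q):
        p,e=wray(x[0],c); s=np.linalg.lstsq(np.c_[d,-e],p-o,rcond=None)[0]
        g=np.linalg.norm(o+s[0]*d-p-s[1]*e); 
        if best is None or g<best[0]: best=(g,((o+s[0]*d+p+s[1]*e)/2).round(1))
    print(best)
```

```text
[[ 600.4  135.2   64. ]
 [ 720.4 -119.1   64. ]
 [ 484.4 -231.3   64. ]
 [ 366.    23.4   64. ]] [np.float64(259.7), np.float64(281.2), np.float64(261.3), np.float64(280.9)]
0.4407948084665205 [547.32249185 -45.79737505] res [[-0.7 -0.3]
 [-1.   0.4]
 [-0.1  0.1]
 [ 1.8 -0.3]]
Lfar [66.2  2.5]
Lnear [60.5  2.8]
Rfar [ 66.3 -41. ]
Rnear [ 60.9 -40.7]
Lend [ 63.6 145.9]
Rend [  63.6 -185.2]
(np.int32(180), array([  4, 122], dtype=int32)) [(array([ 596.9, -168. ]), array([  -7.3, -131.7]))]
(np.int32(49), array([ 6, 26], dtype=int32)) [(array([533.4,  97. ]), array([ 48.3, 135.1]))]
(np.int32(592), array([28, 28], dtype=int32)) [(array([ 573.6, -110.5]), array([ -3.8, -69.8]))]
(np.int32(571), array([28, 27], dtype=int32)) [(array([515.5,  15.3]), array([-2.7, 68.8]))]
(np.int32(752), array([31, 31], dtype=int32)) [(array([521.3, -99.4]), array([-46.4, -37.4]))]
(np.int32(556), array([27, 28], dtype=int32)) [(array([489.3, -31.1]), array([-46.2,  38.1]))]
gate floor edge [ 60.2 -21.5] vial cap [-94.8 107.4] box top [-102.6 -107.7]
top check
[ -3.9 -70.2]
[-47.2 -37.8]
[-2.6 69.9]
[-46.9  38.8]
(np.float64(0.30434527121397914), array([ 573.7, -110.9,   56.7]))
(np.float64(0.6967523379957627), array([515.2,  16.1,  55.5]))
(np.float64(0.22041037897020901), array([488.5, -30.8,  55. ]))
(np.float64(0.4161372922090972), array([ 520.9, -100.1,   55.3]))
```

Run:
```python
from h import *
import json
c={k:np.array(v) for k,v in json.load(open("w1.json")).items()}
s,y,m=jaw();p=s['tcp_pos']
zc=lambda x,y:(120+x/2.8,170+y/2.8)
print('cam in tool',m.T@(-c['R'].T@c['t']-p))
for n,u in dict(Lout=zc(305,158),Lin=zc(344,158),Rin=zc(462,158),Rout=zc(495,158),Lup=zc(285,245),Lupin=zc(318,250)).items():
    o,d=wray(u,c); o=m.T@(o-p);d=m.T@d
    for f in (8,11): q=o+d*(f-o[1])/d[1]; print(n,f,q.round(1))
```

```text
cam in tool [-142.25970422   66.7820676     2.87799038]
Lout 8 [ -0.    8.  -14.9]
Lout 11 [ -7.3  11.  -14. ]
Lin 8 [ 0.1  8.  -7.7]
Lin 11 [-7.2 11.  -7.1]
Rin 8 [ 0.   8.  14.2]
Rin 11 [-7.2 11.  13.6]
Rout 8 [-0.1  8.  20.3]
Rout 11 [-7.4 11.  19.4]
Lup 8 [-34.    8.  -14.3]
Lup 11 [-39.5  11.  -13.4]
Lupin 8 [-35.3   8.   -9.2]
Lupin 11 [-40.8  11.   -8.6]
```

```bash
cat >> h.py <<'E'
TH=.441;TR=np.array([[np.cos(TH),-np.sin(TH)],[np.sin(TH),np.cos(TH)]]);TT=np.array([547.3,-45.8])
def inc(tx,ty,z,phi,s=None,m=None):
    """increment row from measured pose to tray TCP (tx,ty), world z, heading phi deg (tray)"""
    if s is None: s,_,m=jaw()
    w=TR@np.array([tx,ty])+TT; ps=TH+np.radians(phi)
    yv=np.array([np.cos(ps),np.sin(ps),0]);xv=np.array([0,0,-1.]);zv=np.cross(xv,yv)
    G=np.c_[xv,yv,zv]; r=Ro.from_matrix(G@m.T).as_rotvec()/(np.pi/2)
    d=(np.array([*w,z])-s['tcp_pos'])/200
    return np.r_[d,r]
def show(rows):
    s,_,m=jaw(); R=s['tcp_pos'];tp=TR.T@(R[:2]-TT)
    print('now tray',tp.round(1),'z',R[2].round(1),'phi',np.degrees(np.arctan2(m[1,1],m[0,1])-TH).round(1),'F',s['ft_force'].round(1),'t',s['time_s'])
    print('['+', '.join('{"tx": %.3f, "ty": %.3f, "tz": %.3f, "wx": %.3f, "wy": %.3f, "wz": %.3f}'%tuple(inc(*q,s,m)) for q in rows)+']')
E
python3 -c "
from h import *
show([(-74,61.4,75,-40)])"
```

```text
now tray [-37.2  -7.2] z 239.3 phi -2.8 F [-0.2  1.3  0.5] t 2.075
[{"tx": -0.313, "ty": 0.232, "tz": -0.821, "wx": 0.001, "wy": -0.004, "wz": -0.413}]
```

Call:
arm_command(
  increments=[
    {"tx": -0.1, "ty": 0.08, "tz": -0.2, "wx": 0, "wy": 0, "wz": -0.1},
    {"tx": -0.2, "ty": 0.16, "tz": -0.4, "wx": 0, "wy": 0, "wz": -0.2},
    {"tx": -0.313, "ty": 0.232, "tz": -0.6, "wx": 0, "wy": 0, "wz": -0.31},
    {"tx": -0.313, "ty": 0.232, "tz": -0.8, "wx": 0, "wy": -0.004, "wz": -0.413},
    {"tx": -0.313, "ty": 0.232, "tz": -0.821, "wx": 0, "wy": -0.004, "wz": -0.413},
    {"tx": -0.313, "ty": 0.232, "tz": -0.821, "wx": 0, "wy": -0.004, "wz": -0.413},
  ],
)

```text
time_s: 2.82
tcp_pos: [455.2, -21.9, 76.0]
eef_rot: [0.559, 0.432, -0.559, 0.433]
ft_force: [-0.3, -0.3, 0.2]
finger_gap: 0.25
```

Run:
```python
from h import *
show([(-74,61.4,55,-40),(-74,61.4,51,-40)])
w,d=bot.grab_frame("wrist");cv2.imwrite("pics/w2.png",cv2.resize(w[:,:,::-1],None,fx=1.5,fy=1.5))
```

```text
now tray [-73.1  61. ] z 76.0 phi -39.8 F [-0.3 -0.3  0.2] t 2.825
[{"tx": -0.005, "ty": 0.000, "tz": -0.105, "wx": 0.001, "wy": 0.001, "wz": -0.002}, {"tx": -0.005, "ty": 0.000, "tz": -0.125, "wx": 0.001, "wy": 0.001, "wz": -0.002}]
```

View pics/w2.png

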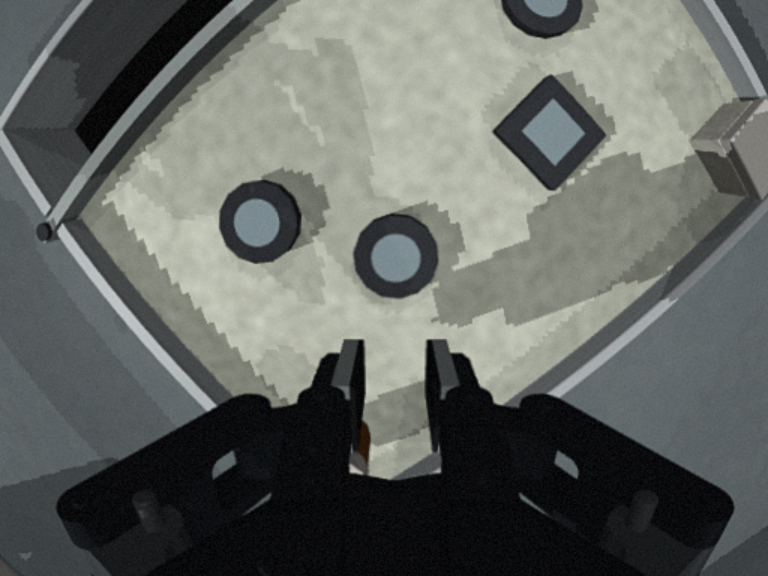

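Call:
arm_command(
  increments=[
    {"tx": -0.005, "ty": 0, "tz": -0.1, "wx": 0.001, "wy": 0.001, "wz": 0},
    {"tx": -0.005, "ty": 0, "tz": -0.115, "wx": 0.001, "wy": 0.001, "wz": 0},
    {"tx": -0.005, "ty": 0, "tz": -0.115, "wx": 0.001, "wy": 0.001, "wz": 0},
  ],
)

```text
time_s: 3.25
tcp_pos: [455.8, -22.2, 54.5]
eef_rot: [0.56, 0.432, -0.558, 0.433]
ft_force: [-0.6, -0.2, 0.5]
finger_gap: 0.25
```

Call:
arm_command(
  increments=[
    {"tx": 0, "ty": 0, "tz": -0.01, "wx": 0, "wy": 0, "wz": 0},
    {"tx": 0, "ty": 0, "tz": -0.01, "wx": 0, "wy": 0, "wz": 0},
  ],
)

```text
time_s: 3.5
tcp_pos: [456.2, -22.3, 52.9]
eef_rot: [0.561, 0.432, -0.558, 0.433]
ft_force: [-0.1, 0.5, -0.2]
finger_gap: 0.251
```

Call:
arm_command(
  increments=[
    {"tx": 0, "ty": 0, "tz": -0.015, "wx": 0, "wy": 0, "wz": 0},
    {"tx": 0, "ty": 0, "tz": -0.015, "wx": 0, "wy": 0, "wz": 0},
  ],
)

```text
time_s: 3.75
tcp_pos: [456.6, -22.2, 50.2]
eef_rot: [0.561, 0.432, -0.558, 0.433]
ft_force: [-1.0, -0.0, 2.6]
finger_gap: 0.244
```

Run:
```python
from h import *
w,d=bot.grab_frame("wrist");cv2.imwrite("pics/w3.png",cv2.resize(w[150:300,180:350,::-1],None,fx=4.5,fy=4,interpolation=cv2.INTER_CUBIC))
s,_,m=jaw();print(s['tcp_pos'],s['ft_force'])
```

```text
[456.61687966 -22.23936782  50.22635333] [-0.5753441   0.33605205  3.48636625]
```

View pics/w3.png

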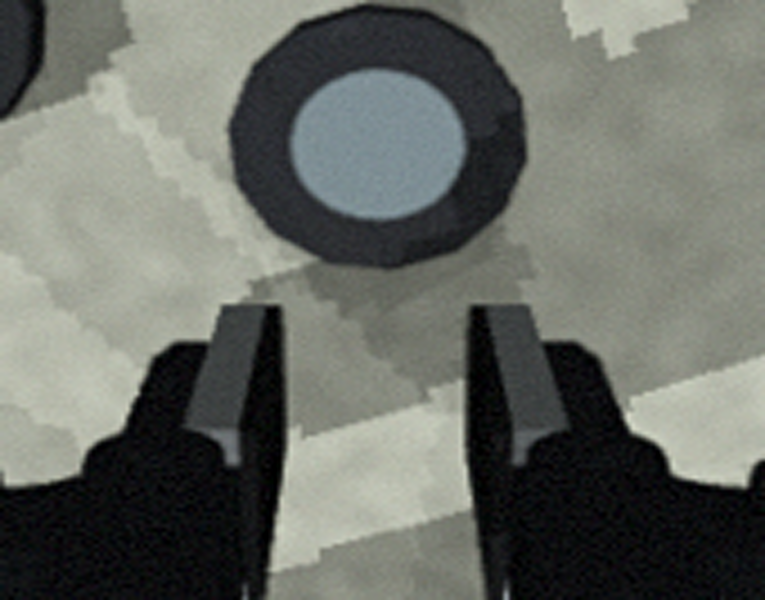

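```bash
cat >> h.py <<'E'
GY=-19.3
def path(P0,phi0,k1=30,k2=25,E=(38,GY),xend=70,off=22.5,pre=13,step=5.):
    P0=np.array(P0,float);E=np.array(E,float);u=np.array([np.cos(np.radians(phi0)),np.sin(np.radians(phi0))])
    t=np.linspace(0,1,400)[:,None]
    B=(1-t)**3*P0+3*(1-t)**2*t*(P0+k1*u)+3*(1-t)*t**2*(E-[k2,0])+t**3*E
    pts=np.vstack([P0-u*pre+u*np.linspace(0,pre,60)[:-1,None],B,E+np.c_[np.linspace(.2,xend-E[0],200),np.zeros(200)]])
    d=np.gradient(pts,axis=0);ph=np.unwrap(np.arctan2(d[:,1],d[:,0]))
    k=np.ones(61)/61; ph=np.convolve(np.pad(ph,30,mode='edge'),k,'valid')
    tcp=pts-off*np.c_[np.cos(ph),np.sin(ph)]
    seg=np.r_[0,np.cumsum(np.hypot(*np.diff(tcp,axis=0).T)+np.abs(np.diff(ph))*40)]
    n=int(np.ceil(seg[-1]/step/2));q=np.linspace(0,seg[-1],n+1)
    return np.c_[[np.interp(q,seg,v) for v in (tcp[:,0],tcp[:,1],np.degrees(ph),pts[:,0],pts[:,1])]].T
def run(Pth,i,n=8,z=52.3):
    print('total',len(Pth)); show([(a[0],a[1],z,a[2]) for a in Pth[i:i+n]])
    print(Pth[i:i+n].round(0).tolist())
E
python3 -c "
from h import *
P=path((-46.5,38.3),-40); print(P.round(0).tolist()); run(P,1)"
```

```text
[[-74.0, 61.0, -40.0, -56.0, 47.0], [-66.0, 55.0, -40.0, -49.0, 41.0], [-59.0, 49.0, -41.0, -42.0, 35.0], [-52.0, 44.0, -42.0, -36.0, 29.0], [-45.0, 37.0, -42.0, -29.0, 22.0], [-38.0, 31.0, -41.0, -22.0, 16.0], [-32.0, 25.0, -40.0, -15.0, 10.0], [-26.0, 19.0, -39.0, -8.0, 5.0], [-20.0, 13.0, -37.0, -2.0, -0.0], [-14.0, 8.0, -35.0, 5.0, -5.0], [-8.0, 3.0, -32.0, 11.0, -9.0], [-3.0, -2.0, -28.0, 17.0, -13.0], [2.0, -6.0, -24.0, 22.0, -15.0], [6.0, -10.0, -18.0, 27.0, -17.0], [10.0, -14.0, -12.0, 32.0, -19.0], [13.0, -17.0, -6.0, 36.0, -19.0], [19.0, -19.0, -0.0, 41.0, -19.0], [28.0, -19.0, 0.0, 51.0, -19.0], [38.0, -19.0, 0.0, 60.0, -19.0], [48.0, -19.0, 0.0, 70.0, -19.0]]
total 20
now tray [-72.  60.] z 50.2 phi -39.8 F [-0.6  0.3  3.5] t 3.8
[{"tx": 0.036, "ty": -0.011, "tz": 0.010, "wx": -0.001, "wy": 0.003, "wz": -0.003}, {"tx": 0.080, "ty": -0.021, "tz": 0.010, "wx": -0.001, "wy": 0.003, "wz": -0.012}, {"tx": 0.123, "ty": -0.032, "tz": 0.010, "wx": -0.001, "wy": 0.003, "wz": -0.021}, {"tx": 0.169, "ty": -0.045, "tz": 0.010, "wx": -0.001, "wy": 0.003, "wz": -0.022}, {"tx": 0.213, "ty": -0.059, "tz": 0.010, "wx": -0.001, "wy": 0.003, "wz": -0.017}, {"tx": 0.256, "ty": -0.073, "tz": 0.010, "wx": -0.001, "wy": 0.003, "wz": -0.006}, {"tx": 0.297, "ty": -0.087, "tz": 0.010, "wx": -0.001, "wy": 0.003, "wz": 0.008}, {"tx": 0.336, "ty": -0.099, "tz": 0.010, "wx": -0.001, "wy": 0.003, "wz": 0.028}]
[[-66.0, 55.0, -40.0, -49.0, 41.0], [-59.0, 49.0, -41.0, -42.0, 35.0], [-52.0, 44.0, -42.0, -36.0, 29.0], [-45.0, 37.0, -42.0, -29.0, 22.0], [-38.0, 31.0, -41.0, -22.0, 16.0], [-32.0, 25.0, -40.0, -15.0, 10.0], [-26.0, 19.0, -39.0, -8.0, 5.0], [-20.0, 13.0, -37.0, -2.0, -0.0]]
```

Call:
arm_command(
  increments=[
    {"tx": 0.036, "ty": -0.011, "tz": 0.012, "wx": -0.001, "wy": 0.003, "wz": -0.003},
    {"tx": 0.08, "ty": -0.021, "tz": 0.012, "wx": -0.001, "wy": 0.003, "wz": -0.012},
    {"tx": 0.123, "ty": -0.032, "tz": 0.012, "wx": -0.001, "wy": 0.003, "wz": -0.02},
    {"tx": 0.169, "ty": -0.045, "tz": 0.012, "wx": -0.001, "wy": 0.003, "wz": -0.02},
    {"tx": 0.213, "ty": -0.059, "tz": 0.012, "wx": -0.001, "wy": 0.003, "wz": -0.017},
    {"tx": 0.256, "ty": -0.073, "tz": 0.012, "wx": -0.001, "wy": 0.003, "wz": -0.006},
    {"tx": 0.297, "ty": -0.087, "tz": 0.012, "wx": -0.001, "wy": 0.003, "wz": 0.008},
    {"tx": 0.336, "ty": -0.099, "tz": 0.012, "wx": -0.001, "wy": 0.003, "wz": 0.028},
  ],
)

```text
time_s: 4.8
tcp_pos: [524.4, -42.3, 52.6]
eef_rot: [-0.549, -0.445, 0.549, -0.445]
ft_force: [0.7, -0.3, 0.4]
finger_gap: 0.252
```

Run:
```python
from h import *
P=path((-46.5,38.3),-40);run(P,9)
w,d=bot.grab_frame("wrist");cv2.imwrite("pics/w4.png",cv2.resize(w[:,:,::-1],None,fx=1.5,fy=1.5))
```

```text
total 20
now tray [-19.2  12.9] z 52.6 phi -37.2 F [ 0.7 -0.3  0.4] t 4.8
[{"tx": 0.036, "ty": -0.011, "tz": -0.002, "wx": 0.000, "wy": -0.000, "wz": 0.024}, {"tx": 0.071, "ty": -0.022, "tz": -0.002, "wx": 0.000, "wy": -0.000, "wz": 0.057}, {"tx": 0.105, "ty": -0.033, "tz": -0.002, "wx": 0.000, "wy": -0.000, "wz": 0.098}, {"tx": 0.135, "ty": -0.042, "tz": -0.002, "wx": 0.000, "wy": -0.000, "wz": 0.149}, {"tx": 0.163, "ty": -0.051, "tz": -0.002, "wx": 0.000, "wy": -0.000, "wz": 0.210}, {"tx": 0.187, "ty": -0.060, "tz": -0.002, "wx": 0.000, "wy": -0.000, "wz": 0.280}, {"tx": 0.212, "ty": -0.066, "tz": -0.002, "wx": 0.000, "wy": -0.000, "wz": 0.352}, {"tx": 0.241, "ty": -0.064, "tz": -0.002, "wx": 0.000, "wy": -0.000, "wz": 0.410}]
[[-14.0, 8.0, -35.0, 5.0, -5.0], [-8.0, 3.0, -32.0, 11.0, -9.0], [-3.0, -2.0, -28.0, 17.0, -13.0], [2.0, -6.0, -24.0, 22.0, -15.0], [6.0, -10.0, -18.0, 27.0, -17.0], [10.0, -14.0, -12.0, 32.0, -19.0], [13.0, -17.0, -6.0, 36.0, -19.0], [19.0, -19.0, -0.0, 41.0, -19.0]]
```

View pics/w4.png

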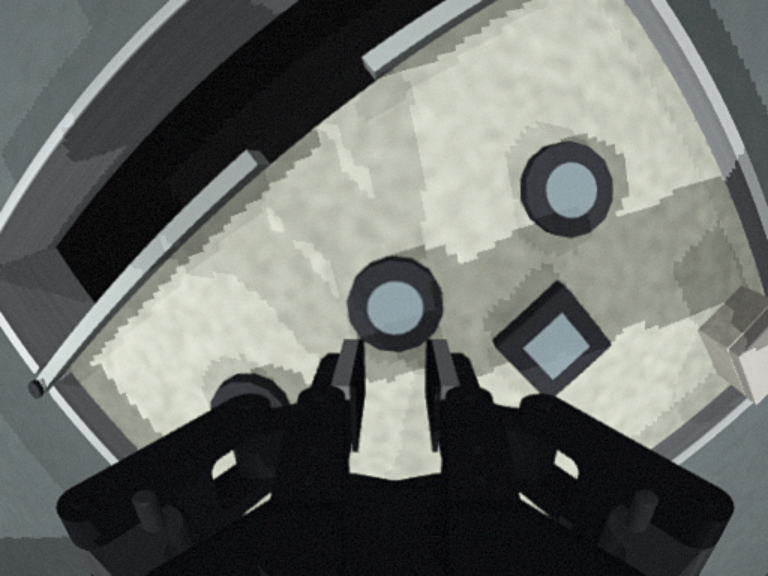

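Call:
arm_command(
  increments=[
    {"tx": 0.036, "ty": -0.011, "tz": -0.001, "wx": 0, "wy": 0, "wz": 0.024},
    {"tx": 0.071, "ty": -0.022, "tz": -0.001, "wx": 0, "wy": 0, "wz": 0.057},
    {"tx": 0.105, "ty": -0.033, "tz": -0.001, "wx": 0, "wy": 0, "wz": 0.098},
    {"tx": 0.135, "ty": -0.042, "tz": -0.001, "wx": 0, "wy": 0, "wz": 0.149},
    {"tx": 0.163, "ty": -0.051, "tz": -0.001, "wx": 0, "wy": 0, "wz": 0.21},
    {"tx": 0.187, "ty": -0.06, "tz": -0.001, "wx": 0, "wy": 0, "wz": 0.28},
    {"tx": 0.212, "ty": -0.066, "tz": -0.001, "wx": 0, "wy": 0, "wz": 0.352},
    {"tx": 0.225, "ty": -0.069, "tz": -0.001, "wx": 0, "wy": 0, "wz": 0.41},
  ],
)

```text
time_s: 5.85
tcp_pos: [570.9, -56.8, 52.6]
eef_rot: [0.379, 0.596, -0.379, 0.598]
ft_force: [-0.2, 0.3, -1.4]
finger_gap: 0.248
```

Run:
```python
from h import *
P=path((-46.5,38.3),-40);run(P,16)
w,d=bot.grab_frame("wrist");cv2.imwrite("pics/w5.png",cv2.resize(w[:,:,::-1],None,fx=1.5,fy=1.5))
```

```text
total 20
now tray [ 16.7 -20.1] z 52.6 phi -0.1 F [-0.2  0.3 -1.4] t 5.85
[{"tx": 0.008, "ty": 0.009, "tz": -0.002, "wx": -0.000, "wy": 0.001, "wz": -0.002}, {"tx": 0.051, "ty": 0.028, "tz": -0.002, "wx": -0.000, "wy": 0.001, "wz": 0.001}, {"tx": 0.094, "ty": 0.049, "tz": -0.002, "wx": -0.000, "wy": 0.001, "wz": 0.001}, {"tx": 0.138, "ty": 0.069, "tz": -0.002, "wx": -0.000, "wy": 0.001, "wz": 0.001}]
[[19.0, -19.0, -0.0, 41.0, -19.0], [28.0, -19.0, 0.0, 51.0, -19.0], [38.0, -19.0, 0.0, 60.0, -19.0], [48.0, -19.0, 0.0, 70.0, -19.0]]
```

View pics/w5.png

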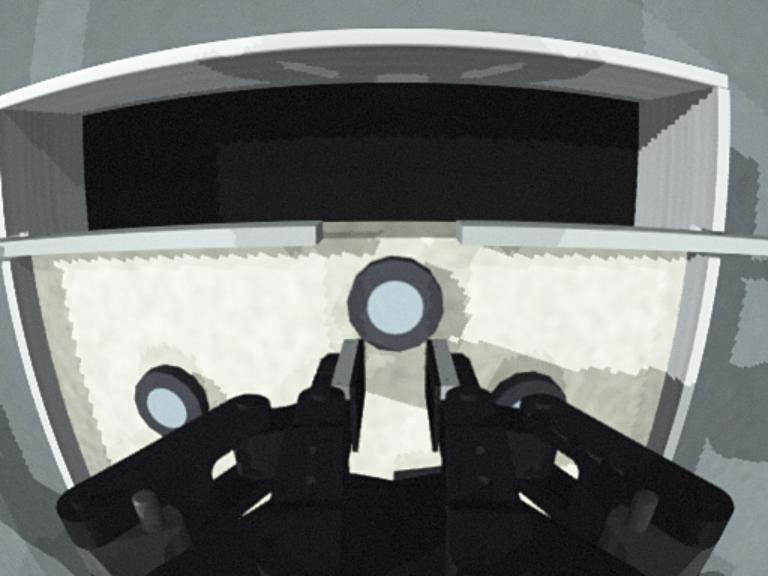

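Run:
```python
from h import *
show([(x,-18.3,52.3,0) for x in (20,25,30,35,40,44,48,48)])
```

```text
now tray [ 16.9 -20.3] z 52.7 phi -0.0 F [ 1.2 -0.5 -0.2] t 5.9
[{"tx": 0.010, "ty": 0.016, "tz": -0.002, "wx": -0.000, "wy": 0.002, "wz": 0.000}, {"tx": 0.032, "ty": 0.026, "tz": -0.002, "wx": -0.000, "wy": 0.002, "wz": 0.000}, {"tx": 0.055, "ty": 0.037, "tz": -0.002, "wx": -0.000, "wy": 0.002, "wz": 0.000}, {"tx": 0.078, "ty": 0.048, "tz": -0.002, "wx": -0.000, "wy": 0.002, "wz": 0.000}, {"tx": 0.100, "ty": 0.058, "tz": -0.002, "wx": -0.000, "wy": 0.002, "wz": 0.000}, {"tx": 0.118, "ty": 0.067, "tz": -0.002, "wx": -0.000, "wy": 0.002, "wz": 0.000}, {"tx": 0.136, "ty": 0.075, "tz": -0.002, "wx": -0.000, "wy": 0.002, "wz": 0.000}, {"tx": 0.136, "ty": 0.075, "tz": -0.002, "wx": -0.000, "wy": 0.002, "wz": 0.000}]
```

Call:
arm_command(
  increments=[
    {"tx": 0.01, "ty": 0.014, "tz": -0.001, "wx": 0, "wy": 0.001, "wz": 0},
    {"tx": 0.032, "ty": 0.026, "tz": -0.001, "wx": 0, "wy": 0.001, "wz": 0},
    {"tx": 0.055, "ty": 0.037, "tz": -0.001, "wx": 0, "wy": 0.001, "wz": 0},
    {"tx": 0.078, "ty": 0.048, "tz": -0.001, "wx": 0, "wy": 0.001, "wz": 0},
    {"tx": 0.1, "ty": 0.058, "tz": -0.001, "wx": 0, "wy": 0.001, "wz": 0},
    {"tx": 0.118, "ty": 0.067, "tz": -0.001, "wx": 0, "wy": 0.001, "wz": 0},
    {"tx": 0.136, "ty": 0.075, "tz": -0.001, "wx": 0, "wy": 0.001, "wz": 0},
    {"tx": 0.136, "ty": 0.075, "tz": -0.001, "wx": 0, "wy": 0.001, "wz": 0},
  ],
)

```text
time_s: 6.9
tcp_pos: [598.9, -41.6, 52.5]
eef_rot: [0.379, 0.597, -0.378, 0.598]
ft_force: [0.4, -0.4, 0.5]
finger_gap: 0.25
```

Run:
```python
from h import *
show([(48,-18.3,52.3,0),(30,-18.3,75,0)])
w,d=bot.grab_frame("wrist");cv2.imwrite("pics/w6.png",cv2.resize(w[:,:,::-1],None,fx=1.5,fy=1.5))
```

```text
now tray [ 48.4 -18.2] z 52.5 phi 0.0 F [ 0.4 -0.4  0.5] t 6.9
[{"tx": -0.002, "ty": -0.001, "tz": -0.001, "wx": -0.000, "wy": 0.001, "wz": -0.000}, {"tx": -0.083, "ty": -0.040, "tz": 0.113, "wx": -0.000, "wy": 0.001, "wz": -0.000}]
```

View pics/w6.png

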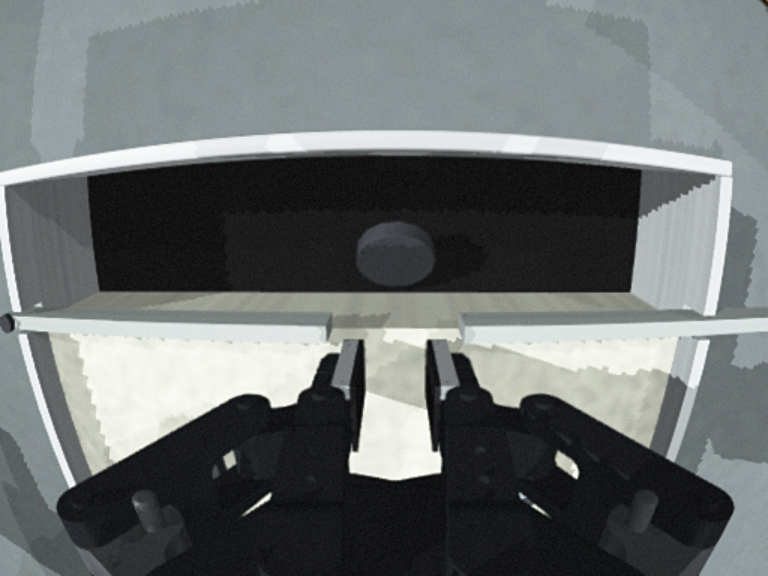

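Run:
```python
from h import *
P=path((-3.8,-70),70,k1=25,k2=28,E=(38,-18.6)); print(P.round(0).tolist())
q=P[0]
show([(40,-18.3,80,0),(30,-40,80,10),(20,-60,80,20),(5,-80,80,30),(-8,-98,80,40),(q[0],q[1],80,50),(q[0],q[1],75,60),(q[0],q[1],70,70)])
```

```text
[[-16.0, -103.0, 70.0, -8.0, -82.0], [-13.0, -94.0, 70.0, -5.0, -73.0], [-9.0, -86.0, 71.0, -2.0, -65.0], [-6.0, -77.0, 71.0, 1.0, -56.0], [-4.0, -69.0, 69.0, 4.0, -48.0], [-3.0, -62.0, 65.0, 7.0, -42.0], [-2.0, -56.0, 60.0, 9.0, -36.0], [-1.0, -50.0, 54.0, 12.0, -32.0], [-0.0, -45.0, 48.0, 15.0, -29.0], [1.0, -40.0, 41.0, 18.0, -26.0], [2.0, -36.0, 34.0, 21.0, -23.0], [4.0, -32.0, 26.0, 24.0, -22.0], [6.0, -28.0, 19.0, 27.0, -20.0], [9.0, -24.0, 12.0, 31.0, -19.0], [13.0, -21.0, 5.0, 35.0, -19.0], [19.0, -19.0, 0.0, 41.0, -19.0], [28.0, -19.0, 0.0, 51.0, -19.0], [38.0, -19.0, 0.0, 60.0, -19.0], [48.0, -19.0, 0.0, 70.0, -19.0]]
now tray [ 48.1 -18.3] z 52.5 phi 0.0 F [ 0.4 -0.2  0.4] t 6.95
[{"tx": -0.036, "ty": -0.017, "tz": 0.138, "wx": -0.000, "wy": 0.001, "wz": -0.000}, {"tx": -0.035, "ty": -0.137, "tz": 0.138, "wx": -0.000, "wy": 0.001, "wz": 0.111}, {"tx": -0.038, "ty": -0.249, "tz": 0.138, "wx": -0.000, "wy": 0.001, "wz": 0.222}, {"tx": -0.063, "ty": -0.371, "tz": 0.138, "wx": -0.000, "wy": 0.001, "wz": 0.333}, {"tx": -0.083, "ty": -0.480, "tz": 0.138, "wx": -0.000, "wy": 0.001, "wz": 0.444}, {"tx": -0.108, "ty": -0.521, "tz": 0.138, "wx": -0.000, "wy": 0.001, "wz": 0.555}, {"tx": -0.108, "ty": -0.521, "tz": 0.113, "wx": -0.000, "wy": 0.001, "wz": 0.667}, {"tx": -0.108, "ty": -0.521, "tz": 0.088, "wx": -0.000, "wy": 0.001, "wz": 0.778}]
```

Call:
arm_command(
  increments=[
    {"tx": -0.036, "ty": -0.017, "tz": 0.138, "wx": 0, "wy": 0, "wz": 0},
    {"tx": -0.035, "ty": -0.137, "tz": 0.138, "wx": 0, "wy": 0, "wz": 0.11},
    {"tx": -0.038, "ty": -0.249, "tz": 0.138, "wx": 0, "wy": 0, "wz": 0.22},
    {"tx": -0.063, "ty": -0.371, "tz": 0.138, "wx": 0, "wy": 0, "wz": 0.33},
    {"tx": -0.083, "ty": -0.48, "tz": 0.138, "wx": 0, "wy": 0.001, "wz": 0.44},
    {"tx": -0.108, "ty": -0.521, "tz": 0.138, "wx": 0, "wy": 0.001, "wz": 0.55},
    {"tx": -0.108, "ty": -0.521, "tz": 0.113, "wx": 0, "wy": 0.001, "wz": 0.66},
    {"tx": -0.108, "ty": -0.521, "tz": 0.088, "wx": 0, "wy": 0.001, "wz": 0.778},
  ],
)

```text
time_s: 7.95
tcp_pos: [576.6, -146.6, 70.0]
eef_rot: [-0.034, 0.707, 0.034, 0.706]
ft_force: [-0.3, 0.8, -0.9]
finger_gap: 0.252
```

Run:
```python
from h import *
import json
P=path((-3.8,-70),70,k1=25,k2=28,E=(38,-18.6));q=P[0]
show([(q[0],q[1],58,70),(q[0],q[1],52,70)])
w,d=bot.grab_frame("wrist");cv2.imwrite("pics/w7.png",cv2.resize(w[:,:,::-1],None,fx=1.5,fy=1.5))
```

```text
now tray [ -16.5 -103.6] z 70.0 phi 70.3 F [-0.3  0.8 -0.9] t 7.95
[{"tx": 0.002, "ty": 0.002, "tz": -0.060, "wx": -0.000, "wy": -0.001, "wz": -0.003}, {"tx": 0.002, "ty": 0.002, "tz": -0.090, "wx": -0.000, "wy": -0.001, "wz": -0.003}]
```

View pics/w7.png

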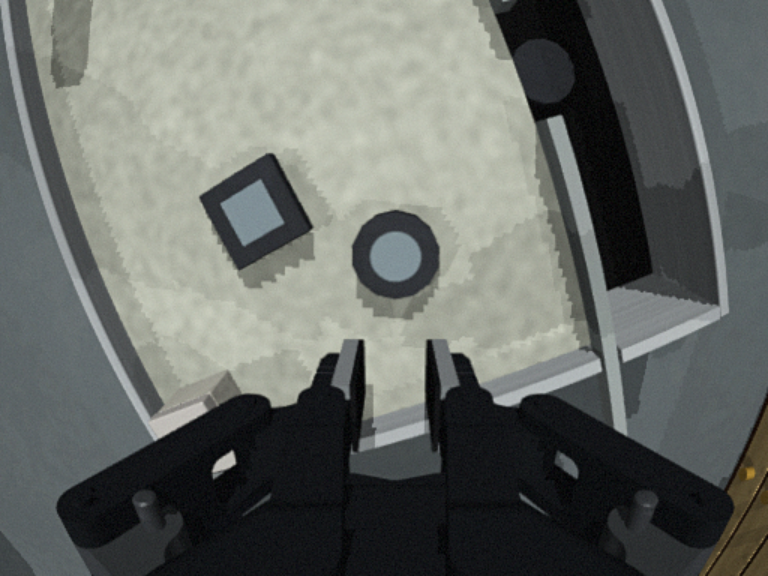

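Call:
arm_command(
  increments=[
    {"tx": 0.002, "ty": 0.002, "tz": -0.05, "wx": 0, "wy": 0, "wz": 0},
    {"tx": 0.002, "ty": 0.002, "tz": -0.087, "wx": 0, "wy": 0, "wz": 0},
    {"tx": 0.002, "ty": 0.002, "tz": -0.09, "wx": 0, "wy": 0, "wz": 0},
  ],
)

```text
time_s: 8.38
tcp_pos: [576.2, -145.8, 50.6]
eef_rot: [-0.035, 0.707, 0.036, 0.705]
ft_force: [-0.5, 0.5, 0.3]
finger_gap: 0.248
```

Run:
```python
from h import *
P=path((-3.8,-70),70,k1=25,k2=28,E=(38,-18.6));run(P,1,7)
```

```text
total 19
now tray [ -16.5 -102.8] z 50.6 phi 70.5 F [-0.5  0.5  0.3] t 8.375
[{"tx": -0.000, "ty": 0.047, "tz": 0.008, "wx": -0.000, "wy": -0.002, "wz": -0.004}, {"tx": -0.003, "ty": 0.092, "tz": 0.008, "wx": -0.000, "wy": -0.002, "wz": 0.005}, {"tx": -0.009, "ty": 0.138, "tz": 0.008, "wx": -0.000, "wy": -0.002, "wz": 0.004}, {"tx": -0.017, "ty": 0.178, "tz": 0.008, "wx": -0.000, "wy": -0.002, "wz": -0.020}, {"tx": -0.026, "ty": 0.213, "tz": 0.008, "wx": -0.000, "wy": -0.002, "wz": -0.061}, {"tx": -0.034, "ty": 0.243, "tz": 0.008, "wx": -0.001, "wy": -0.002, "wz": -0.115}, {"tx": -0.042, "ty": 0.270, "tz": 0.008, "wx": -0.001, "wy": -0.002, "wz": -0.180}]
[[-13.0, -94.0, 70.0, -5.0, -73.0], [-9.0, -86.0, 71.0, -2.0, -65.0], [-6.0, -77.0, 71.0, 1.0, -56.0], [-4.0, -69.0, 69.0, 4.0, -48.0], [-3.0, -62.0, 65.0, 7.0, -42.0], [-2.0, -56.0, 60.0, 9.0, -36.0], [-1.0, -50.0, 54.0, 12.0, -32.0]]
```

Call:
arm_command(
  increments=[
    {"tx": 0, "ty": 0.047, "tz": 0.009, "wx": 0, "wy": -0.002, "wz": -0.004},
    {"tx": -0.003, "ty": 0.092, "tz": 0.009, "wx": 0, "wy": -0.002, "wz": 0.005},
    {"tx": -0.009, "ty": 0.138, "tz": 0.009, "wx": 0, "wy": -0.002, "wz": 0.004},
    {"tx": -0.017, "ty": 0.178, "tz": 0.009, "wx": 0, "wy": -0.002, "wz": -0.02},
    {"tx": -0.026, "ty": 0.213, "tz": 0.009, "wx": 0, "wy": -0.002, "wz": -0.061},
    {"tx": -0.034, "ty": 0.243, "tz": 0.009, "wx": 0, "wy": -0.002, "wz": -0.115},
    {"tx": -0.042, "ty": 0.27, "tz": 0.009, "wx": 0, "wy": -0.002, "wz": -0.18},
  ],
)

```text
time_s: 9.25
tcp_pos: [567.7, -90.7, 52.5]
eef_rot: [0.066, 0.704, -0.065, 0.704]
ft_force: [-0.0, 0.2, 0.0]
finger_gap: 0.247
```

Run:
```python
from h import *
P=path((-3.8,-70),70,k1=25,k2=28,E=(38,-18.6));run(P,8,8)
w,d=bot.grab_frame("wrist");cv2.imwrite("pics/w8.png",cv2.resize(w[:,:,::-1],None,fx=1.5,fy=1.5))
```

```text
total 19
now tray [ -0.7 -49.3] z 52.5 phi 54.1 F [-0.   0.2  0. ] t 9.25
[{"tx": -0.007, "ty": 0.019, "tz": -0.001, "wx": -0.001, "wy": 0.000, "wz": -0.071}, {"tx": -0.013, "ty": 0.043, "tz": -0.001, "wx": -0.001, "wy": 0.000, "wz": -0.148}, {"tx": -0.017, "ty": 0.066, "tz": -0.001, "wx": -0.001, "wy": 0.000, "wz": -0.228}, {"tx": -0.019, "ty": 0.089, "tz": -0.001, "wx": -0.001, "wy": 0.000, "wz": -0.310}, {"tx": -0.017, "ty": 0.112, "tz": -0.001, "wx": -0.001, "wy": 0.000, "wz": -0.391}, {"tx": -0.012, "ty": 0.135, "tz": -0.001, "wx": -0.001, "wy": 0.000, "wz": -0.470}, {"tx": -0.001, "ty": 0.157, "tz": -0.001, "wx": -0.001, "wy": 0.001, "wz": -0.544}, {"tx": 0.022, "ty": 0.179, "tz": -0.001, "wx": -0.001, "wy": 0.001, "wz": -0.598}]
[[-0.0, -45.0, 48.0, 15.0, -29.0], [1.0, -40.0, 41.0, 18.0, -26.0], [2.0, -36.0, 34.0, 21.0, -23.0], [4.0, -32.0, 26.0, 24.0, -22.0], [6.0, -28.0, 19.0, 27.0, -20.0], [9.0, -24.0, 12.0, 31.0, -19.0], [13.0, -21.0, 5.0, 35.0, -19.0], [19.0, -19.0, 0.0, 41.0, -19.0]]
```

View pics/w8.png

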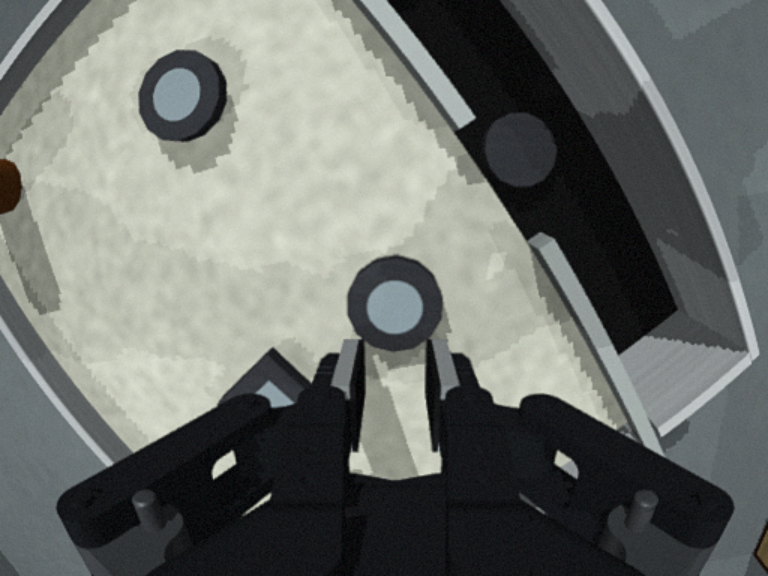

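Call:
arm_command(
  increments=[
    {"tx": -0.006, "ty": 0.019, "tz": 0, "wx": 0, "wy": 0, "wz": -0.071},
    {"tx": -0.011, "ty": 0.043, "tz": 0, "wx": 0, "wy": 0, "wz": -0.148},
    {"tx": -0.015, "ty": 0.066, "tz": 0, "wx": 0, "wy": 0, "wz": -0.228},
    {"tx": -0.018, "ty": 0.089, "tz": 0, "wx": 0, "wy": 0, "wz": -0.31},
    {"tx": -0.017, "ty": 0.112, "tz": 0, "wx": 0, "wy": 0, "wz": -0.391},
    {"tx": -0.012, "ty": 0.135, "tz": 0, "wx": 0, "wy": 0, "wz": -0.47},
    {"tx": -0.001, "ty": 0.157, "tz": 0, "wx": 0, "wy": 0, "wz": -0.544},
    {"tx": 0.01, "ty": 0.173, "tz": 0, "wx": 0, "wy": 0, "wz": -0.6},
  ],
)

```text
time_s: 10.3
tcp_pos: [569.4, -54.0, 52.5]
eef_rot: [0.379, 0.597, -0.378, 0.597]
ft_force: [-1.1, 0.1, -0.6]
finger_gap: 0.251
```

Run:
```python
from h import *
show([(x,-18.6,52.4,0) for x in (20,25,30,35,40,44,48,48)])
w,d=bot.grab_frame("wrist");cv2.imwrite("pics/w9.png",cv2.resize(w[:,:,::-1],None,fx=1.5,fy=1.5))
```

```text
now tray [ 16.5 -16.8] z 52.5 phi 0.0 F [-1.1  0.1 -0.6] t 10.3
[{"tx": 0.019, "ty": -0.001, "tz": -0.000, "wx": -0.001, "wy": 0.001, "wz": -0.000}, {"tx": 0.042, "ty": 0.010, "tz": -0.000, "wx": -0.001, "wy": 0.001, "wz": -0.000}, {"tx": 0.065, "ty": 0.021, "tz": -0.000, "wx": -0.001, "wy": 0.001, "wz": -0.000}, {"tx": 0.087, "ty": 0.031, "tz": -0.000, "wx": -0.001, "wy": 0.001, "wz": -0.000}, {"tx": 0.110, "ty": 0.042, "tz": -0.000, "wx": -0.001, "wy": 0.001, "wz": -0.000}, {"tx": 0.128, "ty": 0.051, "tz": -0.000, "wx": -0.001, "wy": 0.001, "wz": -0.000}, {"tx": 0.146, "ty": 0.059, "tz": -0.000, "wx": -0.001, "wy": 0.001, "wz": -0.000}, {"tx": 0.146, "ty": 0.059, "tz": -0.000, "wx": -0.001, "wy": 0.001, "wz": -0.000}]
```

View pics/w9.png

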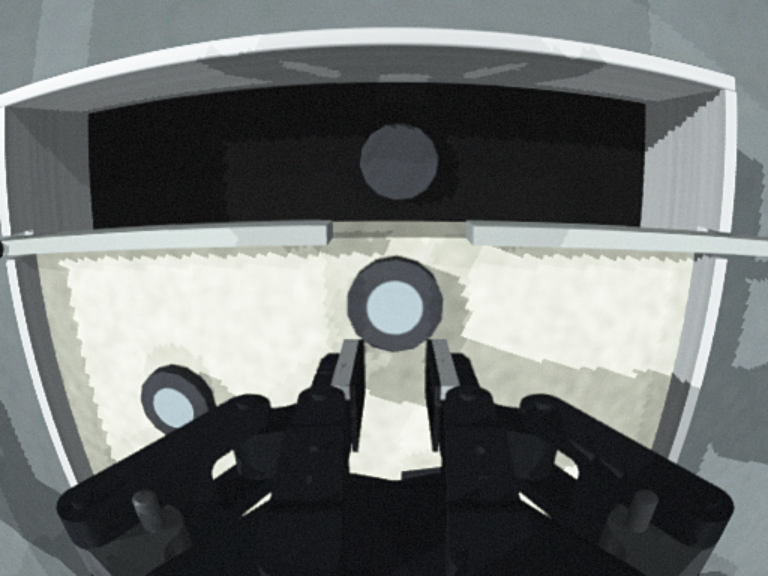

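Call:
arm_command(
  increments=[
    {"tx": 0.019, "ty": -0.001, "tz": 0, "wx": 0, "wy": 0, "wz": 0},
    {"tx": 0.042, "ty": 0.01, "tz": 0, "wx": 0, "wy": 0, "wz": 0},
    {"tx": 0.065, "ty": 0.021, "tz": 0, "wx": 0, "wy": 0, "wz": 0},
    {"tx": 0.087, "ty": 0.031, "tz": 0, "wx": 0, "wy": 0, "wz": 0},
    {"tx": 0.11, "ty": 0.042, "tz": 0, "wx": 0, "wy": 0, "wz": 0},
    {"tx": 0.128, "ty": 0.051, "tz": 0, "wx": 0, "wy": 0, "wz": 0},
    {"tx": 0.146, "ty": 0.059, "tz": 0, "wx": 0, "wy": 0, "wz": 0},
    {"tx": 0.146, "ty": 0.059, "tz": 0, "wx": 0, "wy": 0, "wz": 0},
  ],
)

```text
time_s: 11.35
tcp_pos: [599.4, -41.1, 52.4]
eef_rot: [0.38, 0.597, -0.377, 0.597]
ft_force: [-0.1, -0.3, -0.0]
finger_gap: 0.252
```

Run:
```python
from h import *
P=path((-2.7,69.2),-70,k1=30,k2=25,E=(38,-18.5)); print(P.round(0).tolist())
q=P[0]
show([(40,-18.5,80,0),(30,5,80,-10),(20,30,80,-20),(5,55,80,-30),(-8,80,80,-40),(q[0],q[1],80,-50),(q[0],q[1],75,-60),(q[0],q[1],70,-70)])
w,d=bot.grab_frame("wrist");cv2.imwrite("pics/w10.png",cv2.resize(w[:,:,::-1],None,fx=1.5,fy=1.5))
```

```text
[[-15.0, 103.0, -70.0, -7.0, 81.0], [-11.0, 94.0, -70.0, -4.0, 72.0], [-8.0, 86.0, -72.0, -1.0, 65.0], [-5.0, 79.0, -75.0, 1.0, 57.0], [-2.0, 70.0, -76.0, 3.0, 48.0], [0.0, 61.0, -76.0, 6.0, 39.0], [2.0, 52.0, -75.0, 8.0, 30.0], [4.0, 43.0, -74.0, 10.0, 22.0], [6.0, 35.0, -72.0, 12.0, 14.0], [7.0, 28.0, -69.0, 15.0, 7.0], [8.0, 21.0, -65.0, 18.0, 0.0], [9.0, 15.0, -60.0, 20.0, -5.0], [10.0, 9.0, -54.0, 23.0, -9.0], [10.0, 4.0, -47.0, 25.0, -12.0], [10.0, -0.0, -40.0, 28.0, -14.0], [11.0, -4.0, -32.0, 30.0, -16.0], [11.0, -8.0, -23.0, 32.0, -17.0], [12.0, -12.0, -15.0, 34.0, -18.0], [15.0, -16.0, -7.0, 37.0, -18.0], [19.0, -18.0, -1.0, 41.0, -18.0], [28.0, -18.0, 0.0, 51.0, -18.0], [38.0, -18.0, 0.0, 60.0, -18.0], [48.0, -18.0, 0.0, 70.0, -18.0]]
now tray [ 49.1 -18. ] z 52.4 phi 0.0 F [-0.1 -0.3 -0. ] t 11.35
[{"tx": -0.040, "ty": -0.022, "tz": 0.138, "wx": -0.001, "wy": 0.001, "wz": -0.000}, {"tx": -0.136, "ty": 0.063, "tz": 0.138, "wx": -0.001, "wy": 0.001, "wz": -0.111}, {"tx": -0.234, "ty": 0.155, "tz": 0.138, "wx": -0.001, "wy": 0.002, "wz": -0.222}, {"tx": -0.355, "ty": 0.236, "tz": 0.138, "wx": -0.001, "wy": 0.002, "wz": -0.333}, {"tx": -0.467, "ty": 0.321, "tz": 0.138, "wx": -0.001, "wy": 0.002, "wz": -0.445}, {"tx": -0.547, "ty": 0.409, "tz": 0.138, "wx": -0.001, "wy": 0.002, "wz": -0.556}, {"tx": -0.547, "ty": 0.409, "tz": 0.113, "wx": -0.001, "wy": 0.002, "wz": -0.667}, {"tx": -0.547, "ty": 0.409, "tz": 0.088, "wx": -0.000, "wy": 0.002, "wz": -0.778}]
```

View pics/w10.png

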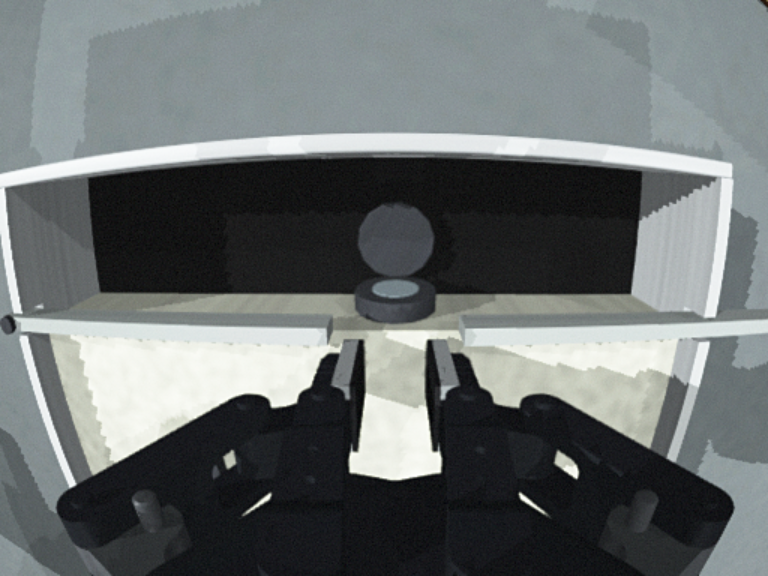

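Call:
arm_command(
  increments=[
    {"tx": -0.04, "ty": -0.02, "tz": 0.138, "wx": 0, "wy": 0, "wz": 0},
    {"tx": -0.136, "ty": 0.063, "tz": 0.138, "wx": 0, "wy": 0, "wz": -0.111},
    {"tx": -0.234, "ty": 0.155, "tz": 0.138, "wx": 0, "wy": 0, "wz": -0.222},
    {"tx": -0.355, "ty": 0.236, "tz": 0.138, "wx": 0, "wy": 0.001, "wz": -0.333},
    {"tx": -0.467, "ty": 0.321, "tz": 0.138, "wx": 0, "wy": 0.002, "wz": -0.445},
    {"tx": -0.547, "ty": 0.409, "tz": 0.138, "wx": 0, "wy": 0.002, "wz": -0.556},
    {"tx": -0.547, "ty": 0.409, "tz": 0.113, "wx": 0, "wy": 0.002, "wz": -0.667},
    {"tx": -0.547, "ty": 0.409, "tz": 0.088, "wx": 0, "wy": 0.002, "wz": -0.778},
  ],
)

```text
time_s: 12.4
tcp_pos: [489.4, 41.0, 70.0]
eef_rot: [0.654, 0.271, -0.653, 0.27]
ft_force: [-0.0, 0.5, 0.2]
finger_gap: 0.247
```

Run:
```python
from h import *
P=path((-2.7,69.2),-70,k1=30,k2=25,E=(38,-18.5));q=P[0]
show([(q[0],q[1],58,-70),(q[0],q[1],52.4,-70)])
w,d=bot.grab_frame("wrist");cv2.imwrite("pics/w11.png",cv2.resize(w[:,:,::-1],None,fx=1.5,fy=1.5))
```

```text
now tray [-15.3 103.2] z 70.0 phi -70.3 F [-0.   0.5  0.2] t 12.4
[{"tx": 0.003, "ty": -0.002, "tz": -0.060, "wx": -0.001, "wy": 0.000, "wz": 0.003}, {"tx": 0.003, "ty": -0.002, "tz": -0.088, "wx": -0.001, "wy": 0.000, "wz": 0.003}]
```

View pics/w11.png

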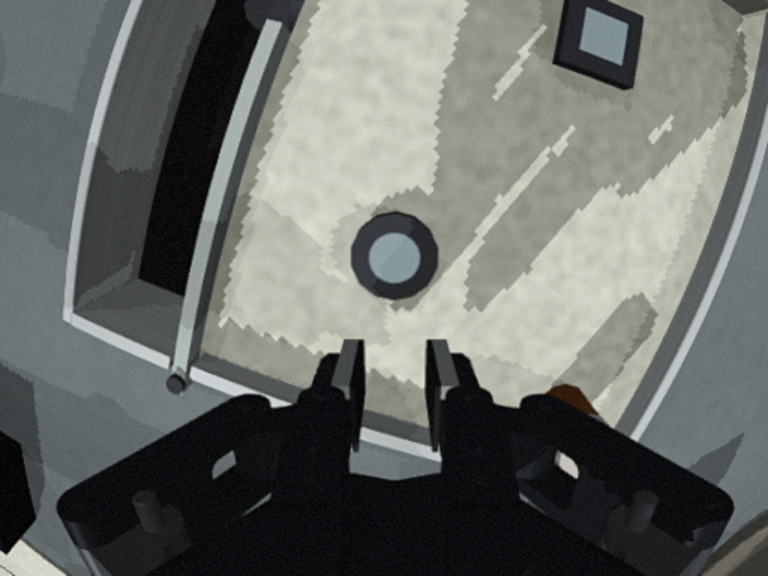

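Call:
arm_command(
  increments=[
    {"tx": 0.003, "ty": -0.002, "tz": -0.05, "wx": 0, "wy": 0, "wz": 0.003},
    {"tx": 0.003, "ty": -0.002, "tz": -0.085, "wx": 0, "wy": 0, "wz": 0.003},
    {"tx": 0.003, "ty": -0.002, "tz": -0.087, "wx": 0, "wy": 0, "wz": 0.003},
  ],
)

```text
time_s: 12.82
tcp_pos: [488.9, 40.2, 51.1]
eef_rot: [-0.652, -0.271, 0.654, -0.27]
ft_force: [0.0, -0.5, 0.3]
finger_gap: 0.251
```

Run:
```python
from h import *
P=path((-2.7,69.2),-70,k1=30,k2=25,E=(38,-18.5));run(P,1,8,52.4)
```

```text
total 23
now tray [-16.1 102.7] z 51.1 phi -70.2 F [ 0.  -0.5  0.3] t 12.825
[{"tx": 0.040, "ty": -0.031, "tz": 0.006, "wx": -0.000, "wy": -0.002, "wz": -0.000}, {"tx": 0.072, "ty": -0.058, "tz": 0.006, "wx": -0.000, "wy": -0.002, "wz": -0.023}, {"tx": 0.102, "ty": -0.085, "tz": 0.006, "wx": -0.000, "wy": -0.002, "wz": -0.049}, {"tx": 0.132, "ty": -0.117, "tz": 0.006, "wx": -0.000, "wy": -0.002, "wz": -0.063}, {"tx": 0.163, "ty": -0.154, "tz": 0.006, "wx": -0.000, "wy": -0.002, "wz": -0.065}, {"tx": 0.191, "ty": -0.191, "tz": 0.006, "wx": -0.000, "wy": -0.002, "wz": -0.059}, {"tx": 0.218, "ty": -0.226, "tz": 0.006, "wx": -0.000, "wy": -0.002, "wz": -0.044}, {"tx": 0.242, "ty": -0.259, "tz": 0.006, "wx": -0.000, "wy": -0.002, "wz": -0.021}]
[[-11.0, 94.0, -70.0, -4.0, 72.0], [-8.0, 86.0, -72.0, -1.0, 65.0], [-5.0, 79.0, -75.0, 1.0, 57.0], [-2.0, 70.0, -76.0, 3.0, 48.0], [0.0, 61.0, -76.0, 6.0, 39.0], [2.0, 52.0, -75.0, 8.0, 30.0], [4.0, 43.0, -74.0, 10.0, 22.0], [6.0, 35.0, -72.0, 12.0, 14.0]]
```

Call:
arm_command(
  increments=[
    {"tx": 0.04, "ty": -0.031, "tz": 0.007, "wx": 0, "wy": -0.001, "wz": 0},
    {"tx": 0.072, "ty": -0.058, "tz": 0.007, "wx": 0, "wy": -0.001, "wz": -0.023},
    {"tx": 0.102, "ty": -0.085, "tz": 0.007, "wx": 0, "wy": -0.001, "wz": -0.049},
    {"tx": 0.132, "ty": -0.117, "tz": 0.007, "wx": 0, "wy": -0.001, "wz": -0.063},
    {"tx": 0.163, "ty": -0.154, "tz": 0.007, "wx": 0, "wy": -0.001, "wz": -0.065},
    {"tx": 0.191, "ty": -0.191, "tz": 0.007, "wx": 0, "wy": -0.001, "wz": -0.059},
    {"tx": 0.218, "ty": -0.226, "tz": 0.007, "wx": 0, "wy": -0.001, "wz": -0.044},
    {"tx": 0.242, "ty": -0.259, "tz": 0.007, "wx": 0, "wy": -0.001, "wz": -0.021},
  ],
)

```text
time_s: 13.82
tcp_pos: [537.6, -12.2, 52.5]
eef_rot: [-0.657, -0.261, 0.658, -0.26]
ft_force: [-0.1, -0.4, 0.4]
finger_gap: 0.25
```

Run:
```python
from h import *
P=path((-2.7,69.2),-70,k1=30,k2=25,E=(38,-18.5));run(P,9,8,52.4)
w,d=bot.grab_frame("wrist");cv2.imwrite("pics/w12.png",cv2.resize(w[:,:,::-1],None,fx=1.5,fy=1.5))
```

```text
total 23
now tray [ 5.6 34.5] z 52.5 phi -72.0 F [-0.1 -0.4  0.4] t 13.825
[{"tx": 0.021, "ty": -0.028, "tz": -0.001, "wx": -0.000, "wy": -0.001, "wz": 0.032}, {"tx": 0.041, "ty": -0.057, "tz": -0.001, "wx": -0.000, "wy": -0.001, "wz": 0.075}, {"tx": 0.058, "ty": -0.083, "tz": -0.001, "wx": -0.000, "wy": -0.001, "wz": 0.132}, {"tx": 0.072, "ty": -0.106, "tz": -0.001, "wx": -0.000, "wy": -0.001, "wz": 0.199}, {"tx": 0.084, "ty": -0.127, "tz": -0.001, "wx": -0.000, "wy": -0.001, "wz": 0.277}, {"tx": 0.095, "ty": -0.147, "tz": -0.001, "wx": -0.000, "wy": -0.001, "wz": 0.361}, {"tx": 0.105, "ty": -0.165, "tz": -0.001, "wx": -0.000, "wy": -0.001, "wz": 0.449}, {"tx": 0.117, "ty": -0.181, "tz": -0.001, "wx": -0.000, "wy": -0.001, "wz": 0.539}]
[[7.0, 28.0, -69.0, 15.0, 7.0], [8.0, 21.0, -65.0, 18.0, 0.0], [9.0, 15.0, -60.0, 20.0, -5.0], [10.0, 9.0, -54.0, 23.0, -9.0], [10.0, 4.0, -47.0, 25.0, -12.0], [10.0, -0.0, -40.0, 28.0, -14.0], [11.0, -4.0, -32.0, 30.0, -16.0], [11.0, -8.0, -23.0, 32.0, -17.0]]
```

View pics/w12.png

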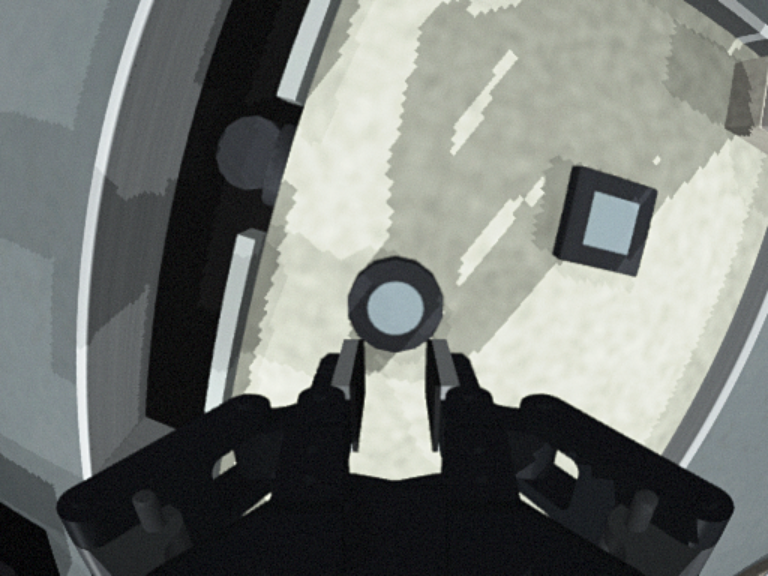

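Call:
arm_command(
  increments=[
    {"tx": 0.021, "ty": -0.028, "tz": 0, "wx": 0, "wy": 0, "wz": 0.032},
    {"tx": 0.041, "ty": -0.057, "tz": 0, "wx": 0, "wy": 0, "wz": 0.075},
    {"tx": 0.058, "ty": -0.083, "tz": 0, "wx": 0, "wy": 0, "wz": 0.132},
    {"tx": 0.072, "ty": -0.106, "tz": 0, "wx": 0, "wy": 0, "wz": 0.199},
    {"tx": 0.084, "ty": -0.127, "tz": 0, "wx": 0, "wy": 0, "wz": 0.277},
    {"tx": 0.095, "ty": -0.147, "tz": 0, "wx": 0, "wy": 0, "wz": 0.361},
    {"tx": 0.105, "ty": -0.165, "tz": 0, "wx": 0, "wy": 0, "wz": 0.449},
    {"tx": 0.117, "ty": -0.181, "tz": 0, "wx": 0, "wy": 0, "wz": 0.539},
  ],
)

```text
time_s: 14.88
tcp_pos: [561.7, -50.3, 52.7]
eef_rot: [0.491, 0.508, -0.491, 0.509]
ft_force: [-0.3, -0.4, -1.0]
finger_gap: 0.25
```

Run:
```python
from h import *
P=path((-2.7,69.2),-70,k1=30,k2=25,E=(38,-18.5));run(P,17,3,52.4)
w,d=bot.grab_frame("wrist");cv2.imwrite("pics/w13.png",cv2.resize(w[:,:,::-1],None,fx=1.5,fy=1.5))
```

```text
total 23
now tray [ 11.1 -10.2] z 52.7 phi -23.3 F [-0.3 -0.4 -1. ] t 14.875
[{"tx": 0.010, "ty": -0.006, "tz": -0.002, "wx": 0.000, "wy": 0.001, "wz": 0.089}, {"tx": 0.027, "ty": -0.017, "tz": -0.002, "wx": 0.000, "wy": 0.001, "wz": 0.176}, {"tx": 0.052, "ty": -0.020, "tz": -0.002, "wx": 0.000, "wy": 0.001, "wz": 0.252}]
[[12.0, -12.0, -15.0, 34.0, -18.0], [15.0, -16.0, -7.0, 37.0, -18.0], [19.0, -18.0, -1.0, 41.0, -18.0]]
```

View pics/w13.png

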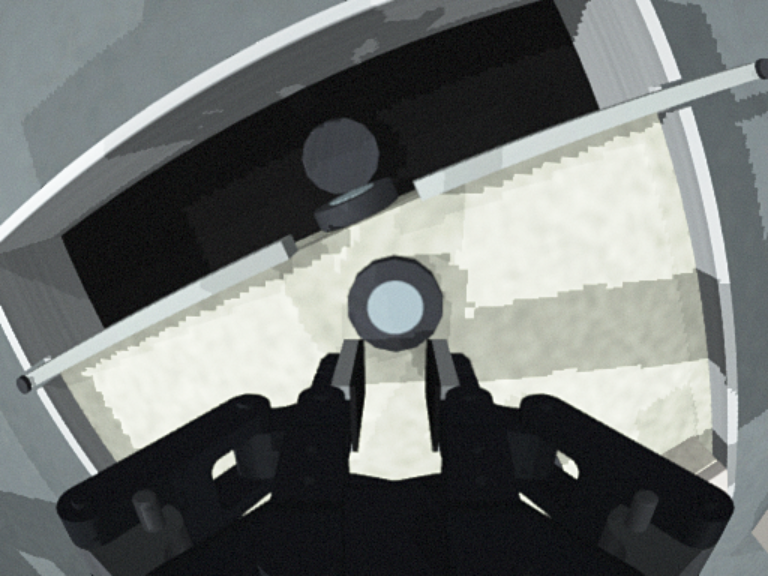

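Run:
```python
from h import *
c=bot.calibration("wrist");w,d=bot.grab_frame("wrist")
cv2.imwrite("pics/w14.png",cv2.resize(w[60:180,170:300,::-1],None,fx=6,fy=5,interpolation=cv2.INTER_CUBIC))
R=np.array(c['R']);t=np.array(c['t'])
for v in range(80,166,5):
    row=[]
    for u in range(205,270,6):
        x=np.array([(u-c['cx'])/c['fx'],(v-c['cy'])/c['fy']]);r=np.hypot(*x)
        a=np.array([*(x/r*np.sin(r)),np.cos(r)]);a=a/a[2]*d[v,u]
        X=R.T@(a-t);p=TR.T@(X[:2]-TT);row.append('%4d,%4d:%3d'%(p[0],p[1],X[2]))
    print(v,' '.join(row))
```

```text
80  106, -12:  6  105, -15:  5  103, -19:  5  100, -23: 13   99, -26: 14   98, -29:  4   97, -33:  5   95, -36:  6   94, -40:  4   92, -43:  5   90, -47:  7
85  103, -11:  5  100, -15: 14   99, -18: 13   97, -22: 13   96, -25: 13   94, -28: 12   93, -32: 13   92, -35:  5   91, -38:  5   89, -42:  4   88, -45:  5
90  101,  -9:  4   98, -14: 13   96, -17: 13   95, -20: 12   93, -24: 13   91, -27: 14   90, -31: 13   89, -34:  5   88, -37:  4   86, -41:  4   85, -44:  5
95   96,  -9: 14   95, -13: 13   93, -16: 13   92, -19: 13   90, -23: 13   89, -26: 12   87, -29: 13   86, -33: 12   85, -36:  5   83, -39:  5   82, -43:  5
100   94,  -8: 13   92, -11: 12   90, -15: 13   89, -18: 12   87, -22: 14   86, -25: 13   84, -28: 13   83, -31: 12   82, -35:  5   80, -38:  5   79, -42:  5
105   91,  -7: 13   89, -10: 12   88, -14: 13   86, -17: 15   84, -20: 14   83, -24: 12   82, -27: 12   80, -30: 13   79, -33:  4   77, -37:  5   76, -40:  5
110   88,  -5: 13   86,  -9: 13   85, -12: 13   83, -16: 13   82, -19: 13   80, -22: 12   79, -26: 13   77, -29: 12   76, -32:  5   74, -36:  4   73, -39:  
[... 1039 characters left out ...]
 61, -21: 44   60, -24: 47   59, -27: 50   58, -29: 50   57, -32: 50
150   65,   6:  5   65,  -3: 32   64,  -7: 40   62, -10: 41   61, -14: 43   60, -17: 45   59, -20: 48   58, -23: 50   57, -26: 49   56, -28: 49   55, -31: 50
155   62,   7:  5   61,   2: 10   61,  -6: 38   60, -10: 45   60, -14: 50   58, -16: 50   57, -19: 50   56, -22: 51   55, -25: 49   54, -27: 50   52, -30: 49
160   61,   3: 28   60,  -3: 44   60,  -7: 50   58, -10: 50   57, -13: 51   56, -15: 50   55, -18: 50   54, -21: 50   52, -24: 50   51, -26: 50   50, -29: 50
165   60,   0: 50   59,  -3: 50   57,  -6: 50   56,  -9: 50   55, -12: 51   54, -14: 49   52, -17: 49   51, -20: 50   50, -23: 50   49, -25: 50   48, -28: 49
```

View pics/w14.png

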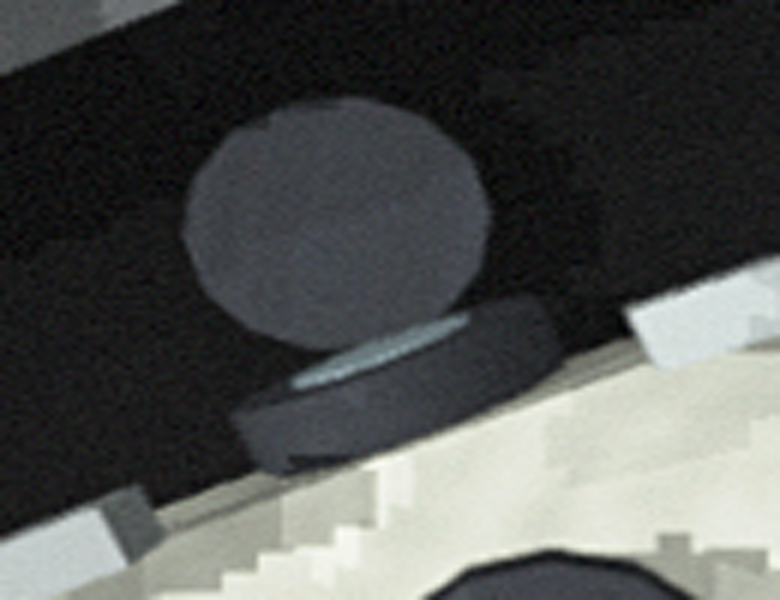

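Call:
arm_command(
  increments=[
    {"tx": 0.008, "ty": -0.006, "tz": -0.001, "wx": 0, "wy": 0, "wz": 0.089},
    {"tx": 0.02, "ty": -0.017, "tz": -0.001, "wx": 0, "wy": 0, "wz": 0.176},
    {"tx": 0.036, "ty": -0.026, "tz": -0.001, "wx": 0, "wy": 0, "wz": 0.258},
    {"tx": 0.044, "ty": -0.022, "tz": -0.001, "wx": 0, "wy": 0, "wz": 0.258},
  ],
)

```text
time_s: 15.48
tcp_pos: [570.8, -55.5, 52.7]
eef_rot: [0.382, 0.595, -0.381, 0.596]
ft_force: [0.2, 0.2, -0.9]
finger_gap: 0.248
```

Run:
```python
from h import *
show([(x,-18.5,52.4,0) for x in (20,26,36,49,49,49)])
w,d=bot.grab_frame("wrist");cv2.imwrite("pics/w15.png",cv2.resize(w[:,:,::-1],None,fx=1.5,fy=1.5))
```

```text
now tray [ 17.1 -18.8] z 52.7 phi -0.6 F [ 0.2  0.2 -0.9] t 15.475
[{"tx": 0.012, "ty": 0.007, "tz": -0.002, "wx": -0.000, "wy": 0.001, "wz": 0.006}, {"tx": 0.040, "ty": 0.020, "tz": -0.002, "wx": -0.000, "wy": 0.001, "wz": 0.006}, {"tx": 0.085, "ty": 0.041, "tz": -0.002, "wx": -0.000, "wy": 0.001, "wz": 0.006}, {"tx": 0.144, "ty": 0.069, "tz": -0.002, "wx": -0.000, "wy": 0.001, "wz": 0.006}, {"tx": 0.144, "ty": 0.069, "tz": -0.002, "wx": -0.000, "wy": 0.001, "wz": 0.006}, {"tx": 0.144, "ty": 0.069, "tz": -0.002, "wx": -0.000, "wy": 0.001, "wz": 0.006}]
```

View pics/w15.png

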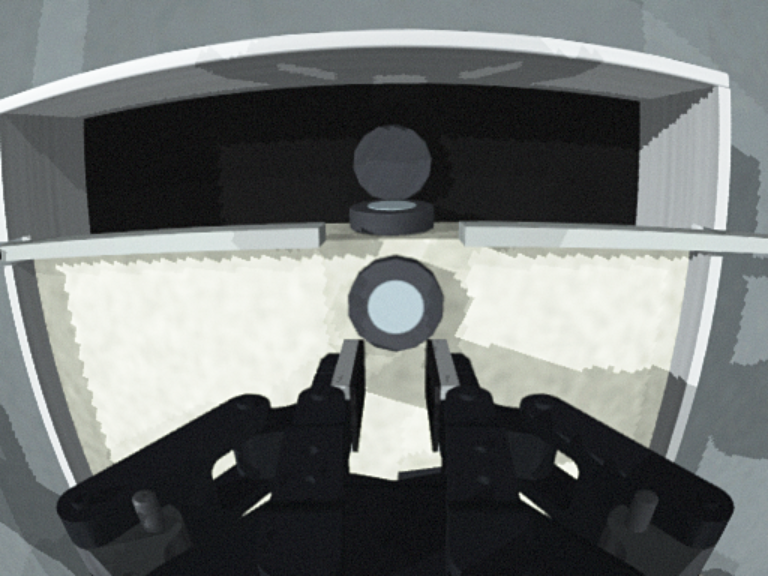

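Call:
arm_command(
  increments=[
    {"tx": 0.012, "ty": 0.007, "tz": -0.001, "wx": 0, "wy": 0, "wz": 0.006},
    {"tx": 0.04, "ty": 0.02, "tz": -0.001, "wx": 0, "wy": 0, "wz": 0.006},
    {"tx": 0.085, "ty": 0.041, "tz": -0.001, "wx": 0, "wy": 0, "wz": 0.006},
    {"tx": 0.144, "ty": 0.069, "tz": -0.001, "wx": 0, "wy": 0, "wz": 0.006},
    {"tx": 0.144, "ty": 0.069, "tz": -0.001, "wx": 0, "wy": 0, "wz": 0.006},
    {"tx": 0.144, "ty": 0.069, "tz": -0.001, "wx": 0, "wy": 0, "wz": 0.006},
    {"tx": 0.144, "ty": 0.069, "tz": -0.001, "wx": 0, "wy": 0, "wz": 0.006},
  ],
)

```text
time_s: 16.4
tcp_pos: [599.4, -41.6, 52.4]
eef_rot: [0.379, 0.597, -0.379, 0.597]
ft_force: [0.1, -0.4, 0.1]
finger_gap: 0.247
```

Run:
```python
from h import *
show([(30,-18.5,80,0),(0,-18.5,140,0)])
w,d=bot.grab_frame("wrist");cv2.imwrite("pics/w16.png",cv2.resize(w[:,:,::-1],None,fx=1.5,fy=1.5))
```

```text
now tray [ 48.9 -18.4] z 52.4 phi -0.1 F [ 0.1 -0.4  0.1] t 16.4
[{"tx": -0.085, "ty": -0.041, "tz": 0.138, "wx": -0.000, "wy": 0.001, "wz": 0.001}, {"tx": -0.221, "ty": -0.105, "tz": 0.438, "wx": -0.000, "wy": 0.001, "wz": 0.001}]
```

View pics/w16.png

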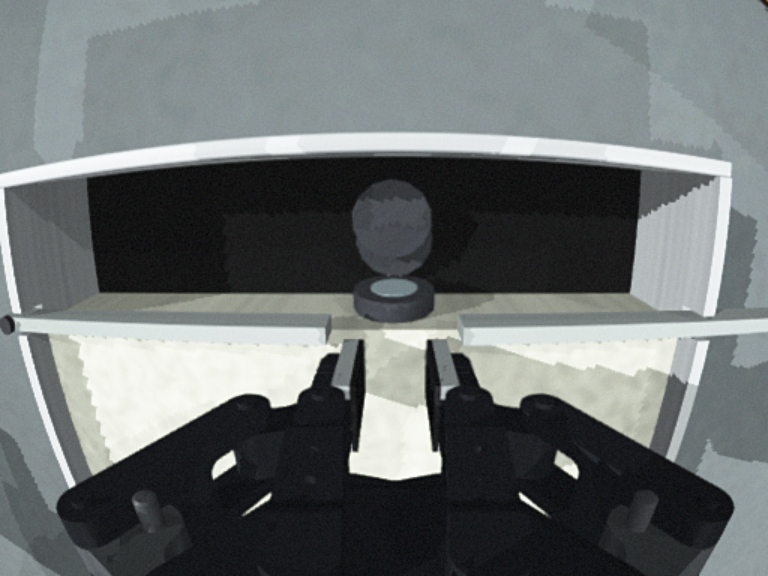

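Call:
arm_command(
  increments=[
    {"tx": -0.085, "ty": -0.041, "tz": 0.14, "wx": 0, "wy": 0, "wz": 0},
    {"tx": -0.1, "ty": -0.05, "tz": 0.3, "wx": 0, "wy": 0, "wz": 0},
    {"tx": -0.1, "ty": -0.05, "tz": 0.4, "wx": 0, "wy": 0, "wz": 0},
    {"tx": -0.1, "ty": -0.05, "tz": 0.4, "wx": 0, "wy": 0, "wz": 0},
  ],
)

```text
time_s: 16.95
tcp_pos: [580.7, -52.1, 134.4]
eef_rot: [0.38, 0.595, -0.378, 0.599]
ft_force: [0.5, 0.3, -0.7]
finger_gap: 0.25
```

Run:
```python
from h import *
c=bot.calibration("wrist");w,d=bot.grab_frame("wrist")
cv2.imwrite("pics/w17.png",cv2.resize(w[:,:,::-1],None,fx=1.5,fy=1.5))
R=np.array(c['R']);t=np.array(c['t'])
U,V=np.meshgrid(np.arange(512),np.arange(384));x=(U-c['cx'])/c['fx'];y=(V-c['cy'])/c['fy'];r=np.hypot(x,y)+1e-9
A=np.stack([x/r*np.sin(r),y/r*np.sin(r),np.cos(r)],-1);A=A/A[...,2:]*d[...,None]
X=(A-t)@R; p=(X[...,:2]-TT)@TR
for yy in range(-42,6,4):
    print(yy,end=': ')
    for xx in range(56,116,3):
        k=(abs(p[...,0]-xx)<1.5)&(abs(p[...,1]-yy)<2)&(d>0)
        print('%3.0f'%np.median(X[k][:,2]) if k.sum()>1 else ' --',end=' ')
    print()
```

```text
-42:  50  51  28  62   6   5   5   5   5   6   5   6   6   5   5   5   6   5   5   5 
-38:  50  51  20   6   5   6   5   5   6   6   6   5   5   5   6   5   6   5   6   6 
-34:  50  51  34  34  35   6   5   5   5   7  13  12   6   6   6   6   5   6   6   5 
-30:  50  50  40  40  39  24   6  13  14  14  14  21  22  22  22  21  21   6   6   6 
-26:  50  50  42  43  42  23  13  13  13  22  22  22  21  21  22  21  22  21   6   5 
-22:  50  51  44  44  44  27  14  13  13  21  21  21  21  21  22  22  22  21  22   5 
-18:  50  51  45  45  44  28  13  13  13  22  21  22  21  21  22  21  21  21  22   6 
-14:  50  50  44  44  43  27  13  13  14  21  22  21  21  22  21  21  21  21  21   6 
-10:  50  50  42  42  42  27  13  14  14  22  21  22  21  22  22  22  22  21  13   5 
-6:  51  50  40  38  38  22   5   6  13  13  22  21  22  21  21  22  21   6   6   6 
-2:  51  51  33  31   6   5   5   6   5   6   6   6  21  22  21  21   5   6   5   5 
2:  51  50  28  51   6   5   5   5   5   5   6   6   5   5   5   5   5   5   5   5
```

View pics/w17.png

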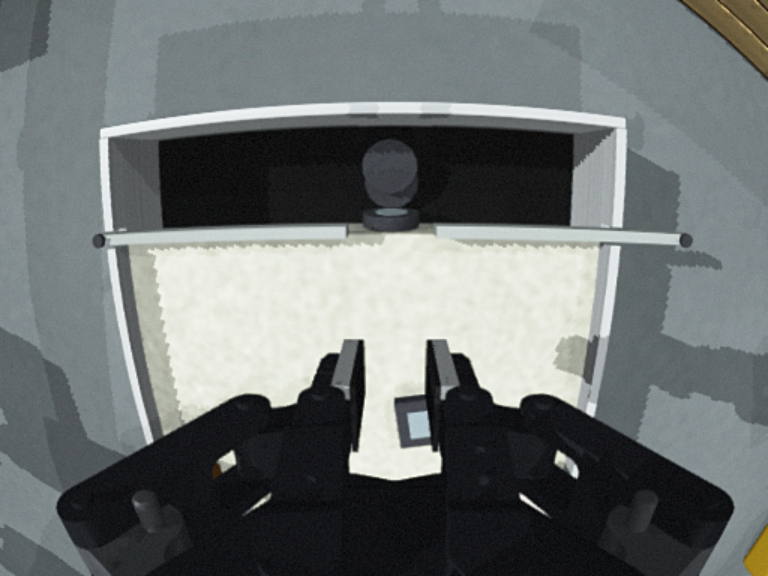

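Run:
```python
from h import *
show([(93,24,110,0),(93,24,60,0),(93,24,30,0)])
```

```text
now tray [ 26.7 -19.1] z 132.8 phi -0.1 F [-0.3 -0.3 -1. ] t 17.0
[{"tx": 0.208, "ty": 0.336, "tz": -0.114, "wx": -0.000, "wy": 0.002, "wz": 0.001}, {"tx": 0.208, "ty": 0.336, "tz": -0.364, "wx": -0.000, "wy": 0.002, "wz": 0.001}, {"tx": 0.208, "ty": 0.336, "tz": -0.514, "wx": -0.000, "wy": 0.002, "wz": 0.001}]
```

Call:
arm_command(
  increments=[
    {"tx": 0.1, "ty": 0.17, "tz": -0.05, "wx": 0, "wy": 0.001, "wz": 0},
    {"tx": 0.208, "ty": 0.336, "tz": -0.1, "wx": 0, "wy": 0.002, "wz": 0},
    {"tx": 0.208, "ty": 0.336, "tz": -0.2, "wx": 0, "wy": 0.002, "wz": 0},
    {"tx": 0.208, "ty": 0.336, "tz": -0.25, "wx": 0, "wy": 0.002, "wz": 0},
    {"tx": 0.208, "ty": 0.336, "tz": -0.25, "wx": 0, "wy": 0.002, "wz": 0},
  ],
  claw=-1,
)

```text
time_s: 17.62
tcp_pos: [619.7, 14.5, 81.1]
eef_rot: [0.379, 0.598, -0.38, 0.595]
ft_force: [0.2, -0.4, 0.2]
finger_gap: -0.001
```

Run:
```python
from h import *
show([(93,24,50,0),(93,24,30,0)])
w,d=bot.grab_frame("wrist");cv2.imwrite("pics/w18.png",cv2.resize(w[:,:,::-1],None,fx=1.5,fy=1.5))
```

```text
now tray [91.2 23.6] z 81.1 phi -0.2 F [ 0.2 -0.4  0.2] t 17.625
[{"tx": 0.008, "ty": 0.006, "tz": -0.156, "wx": 0.000, "wy": -0.003, "wz": 0.002}, {"tx": 0.008, "ty": 0.006, "tz": -0.256, "wx": 0.000, "wy": -0.003, "wz": 0.002}]
```

View pics/w18.png

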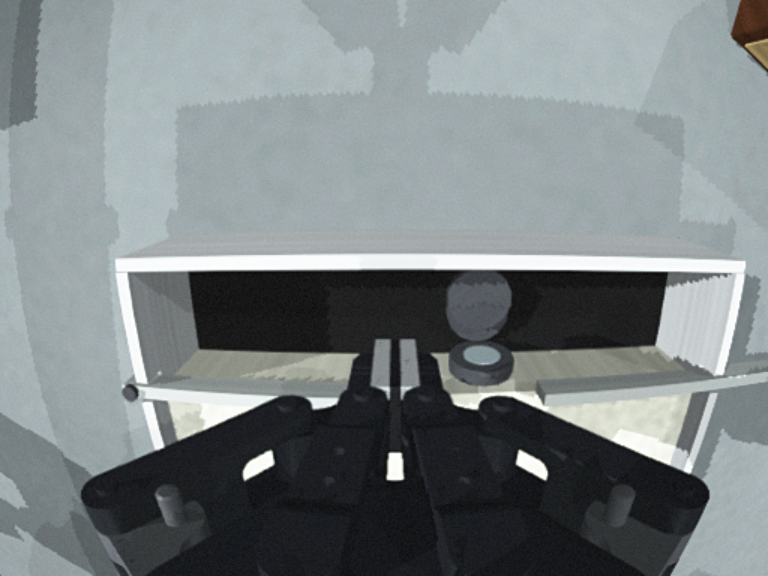

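Call:
arm_command(
  increments=[
    {"tx": 0.008, "ty": 0.006, "tz": -0.1, "wx": 0, "wy": -0.003, "wz": 0.002},
    {"tx": 0.008, "ty": 0.006, "tz": -0.2, "wx": 0, "wy": -0.003, "wz": 0.002},
    {"tx": 0.008, "ty": 0.006, "tz": -0.26, "wx": 0, "wy": -0.003, "wz": 0.002},
    {"tx": 0.008, "ty": 0.006, "tz": -0.3, "wx": 0, "wy": -0.003, "wz": 0.002},
    {"tx": 0.008, "ty": 0.006, "tz": -0.33, "wx": 0, "wy": -0.003, "wz": 0.002},
    {"tx": 0.008, "ty": 0.006, "tz": -0.34, "wx": 0, "wy": -0.003, "wz": 0.002},
  ],
)

```text
time_s: 18.42
tcp_pos: [622.2, 15.5, 14.3]
eef_rot: [0.379, 0.596, -0.378, 0.598]
ft_force: [0.0, -0.3, -0.4]
finger_gap: 0.001
```

Run:
```python
from h import *
show([(93,y,11,0) for y in (18,13,8,3,-2,-7,-12,-17)])
w,d=bot.grab_frame("wrist");cv2.imwrite("pics/w19.png",cv2.resize(w[:,:,::-1],None,fx=1.5,fy=1.5))
```

```text
now tray [93.9 23.5] z 14.3 phi -0.0 F [ 0.  -0.3 -0.4] t 18.425
[{"tx": 0.007, "ty": -0.027, "tz": -0.016, "wx": -0.000, "wy": 0.002, "wz": 0.000}, {"tx": 0.018, "ty": -0.049, "tz": -0.016, "wx": -0.000, "wy": 0.002, "wz": 0.000}, {"tx": 0.029, "ty": -0.072, "tz": -0.016, "wx": -0.000, "wy": 0.002, "wz": 0.000}, {"tx": 0.039, "ty": -0.094, "tz": -0.016, "wx": -0.000, "wy": 0.002, "wz": 0.000}, {"tx": 0.050, "ty": -0.117, "tz": -0.016, "wx": -0.000, "wy": 0.002, "wz": 0.000}, {"tx": 0.061, "ty": -0.140, "tz": -0.016, "wx": -0.000, "wy": 0.002, "wz": 0.000}, {"tx": 0.071, "ty": -0.162, "tz": -0.016, "wx": -0.000, "wy": 0.002, "wz": 0.000}, {"tx": 0.082, "ty": -0.185, "tz": -0.016, "wx": -0.000, "wy": 0.002, "wz": 0.000}]
```

View pics/w19.png

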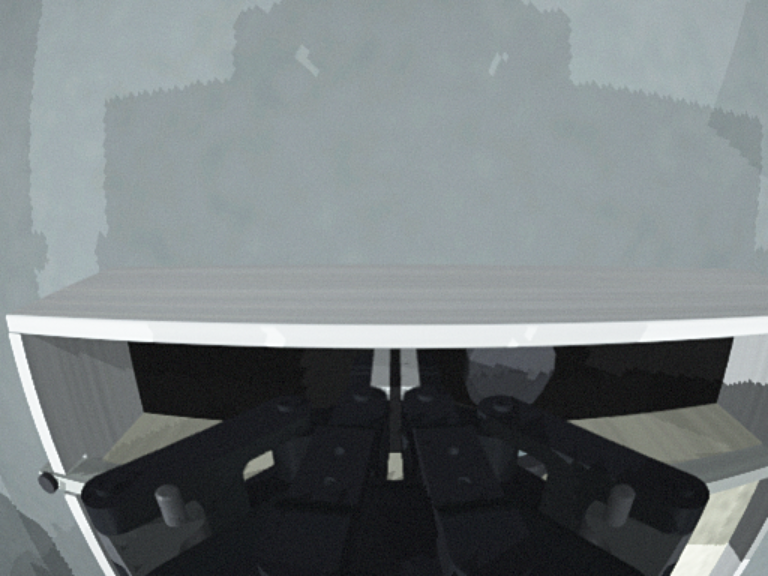

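Call:
arm_command(
  increments=[
    {"tx": 0.007, "ty": -0.027, "tz": -0.018, "wx": 0, "wy": 0.001, "wz": 0},
    {"tx": 0.018, "ty": -0.049, "tz": -0.018, "wx": 0, "wy": 0.001, "wz": 0},
    {"tx": 0.029, "ty": -0.072, "tz": -0.018, "wx": 0, "wy": 0.001, "wz": 0},
    {"tx": 0.039, "ty": -0.094, "tz": -0.018, "wx": 0, "wy": 0.001, "wz": 0},
    {"tx": 0.05, "ty": -0.117, "tz": -0.018, "wx": 0, "wy": 0.001, "wz": 0},
    {"tx": 0.061, "ty": -0.14, "tz": -0.018, "wx": 0, "wy": 0.001, "wz": 0},
    {"tx": 0.071, "ty": -0.162, "tz": -0.018, "wx": 0, "wy": 0.001, "wz": 0},
    {"tx": 0.082, "ty": -0.185, "tz": -0.018, "wx": 0, "wy": 0.001, "wz": 0},
  ],
)

```text
time_s: 19.48
tcp_pos: [638.8, -21.6, 10.7]
eef_rot: [0.379, 0.597, -0.378, 0.598]
ft_force: [-0.1, -0.1, -0.1]
finger_gap: -0.001
```

Run:
```python
from h import *
show([(93,y,11,0) for y in (-10,0,10,20)])
w,d=bot.grab_frame("wrist");cv2.imwrite("pics/w20.png",cv2.resize(w[:,:,::-1],None,fx=1.5,fy=1.5))
```

```text
now tray [ 93.1 -17.1] z 10.7 phi 0.0 F [-0.1 -0.1 -0.1] t 19.475
[{"tx": -0.016, "ty": 0.032, "tz": 0.002, "wx": -0.000, "wy": 0.001, "wz": -0.000}, {"tx": -0.037, "ty": 0.077, "tz": 0.002, "wx": -0.000, "wy": 0.001, "wz": -0.000}, {"tx": -0.058, "ty": 0.123, "tz": 0.002, "wx": -0.000, "wy": 0.001, "wz": -0.000}, {"tx": -0.080, "ty": 0.168, "tz": 0.002, "wx": -0.000, "wy": 0.001, "wz": -0.000}]
```

View pics/w20.png

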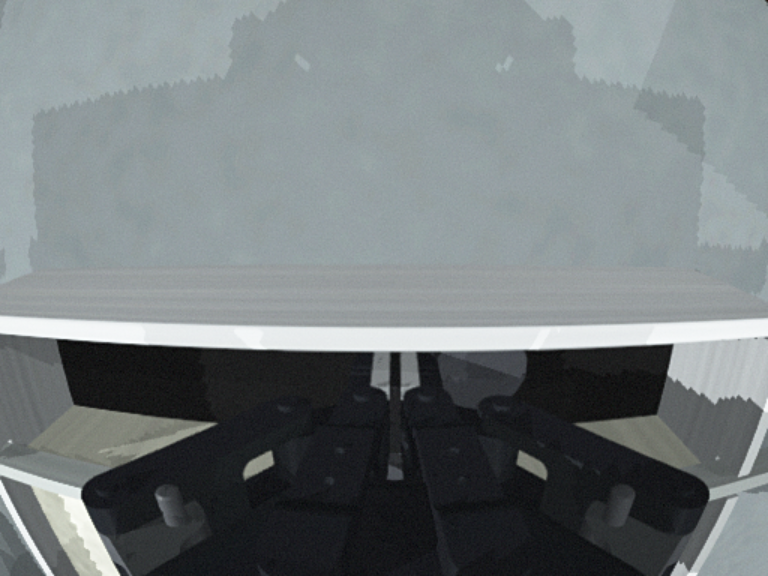

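Call:
arm_command(
  increments=[
    {"tx": -0.016, "ty": 0.032, "tz": 0.002, "wx": 0, "wy": 0, "wz": 0},
    {"tx": -0.037, "ty": 0.077, "tz": 0.002, "wx": 0, "wy": 0, "wz": 0},
    {"tx": -0.058, "ty": 0.123, "tz": 0.002, "wx": 0, "wy": 0, "wz": 0},
    {"tx": -0.08, "ty": 0.168, "tz": 0.002, "wx": 0, "wy": 0, "wz": 0},
    {"tx": -0.08, "ty": 0.168, "tz": 0.2, "wx": 0, "wy": 0, "wz": 0},
    {"tx": -0.08, "ty": 0.168, "tz": 0.45, "wx": 0, "wy": 0, "wz": 0},
  ],
)

```text
time_s: 20.27
tcp_pos: [621.5, 12.0, 100.3]
eef_rot: [0.378, 0.598, -0.379, 0.597]
ft_force: [1.0, 1.3, 0.2]
finger_gap: 0.002
```

Call:
arm_command(
  increments=[
    {"tx": -0.1, "ty": -0.1, "tz": 0.2, "wx": 0, "wy": 0, "wz": 0},
    {"tx": -0.35, "ty": -0.25, "tz": 0.3, "wx": 0, "wy": 0, "wz": 0},
    {"tx": -0.55, "ty": -0.3, "tz": 0.4, "wx": 0, "wy": 0, "wz": 0},
    {"tx": -0.55, "ty": -0.3, "tz": 0.45, "wx": 0, "wy": 0, "wz": 0},
  ],
)

```text
time_s: 20.78
tcp_pos: [508.8, -49.2, 191.4]
eef_rot: [0.379, 0.597, -0.38, 0.596]
ft_force: [0.7, 0.3, 0.5]
finger_gap: -0.002
```

```bash
cat > slot.py <<'E'
from h import *
import sys
c=bot.calibration("wrist");w,d=bot.grab_frame("wrist")
cv2.imwrite(sys.argv[1],cv2.resize(w[:,:,::-1],None,fx=1.5,fy=1.5))
R=np.array(c['R']);t=np.array(c['t'])
U,V=np.meshgrid(np.arange(512),np.arange(384));x=(U-c['cx'])/c['fx'];y=(V-c['cy'])/c['fy'];r=np.hypot(x,y)+1e-9
A=np.stack([x/r*np.sin(r),y/r*np.sin(r),np.cos(r)],-1);A=A/A[...,2:]*d[...,None]
X=(A-t)@R; p=(X[...,:2]-TT)@TR
for yy in range(-66,14,4):
    print('%4d'%yy,end=': ')
    for xx in range(56,119,3):
        k=(abs(p[...,0]-xx)<1.5)&(abs(p[...,1]-yy)<2)&(d>0)
        print('%3.0f'%np.median(X[k][:,2]) if k.sum()>1 else ' --',end=' ')
    print()
E
python3 slot.py pics/w21.png
```

```text
-66:  50  50  63  64  --  --   6   6   6   5   5   6   6  --  --  --   6   5   6   6   5 
 -62:  50  50  64  64  --  --   5   5   6   5   6  21  21  22  21  20  22  --   6   5   5 
 -58:  50  51  64  64  --  --   6   5   6   6  21  21  21  21  22  22  21  21  --   6   5 
 -54:  51  50  62  64  --  --   6  12  15  21  22  21  21  21  22  21  22  21  21  --   6 
 -50:  51  50  63  64   6   5  14  13  17  21  21  21  21  21  21  21  22  21  21  --   6 
 -46:  50  50  64  64   5   6  14  13  19  21  21  21  22  21  21  21  22  22  22  --   5 
 -42:  50  50  62  63   5  13  13  13  14  22  21  21  21  21  21  22  21  21  21   5   5 
 -38:  51  50  50   6   5   9  13  13  14  14  21  21  21  22  21  22  21  21   5   6   6 
 -34:  50  50  --   5   5   6  12  13  13  13  14  18  21  21  21  21  10   5   6   6   5 
 -30:  50  51  --  25   7   6   7  12  14  13  14  14  13  13   6   5   5   6   5   5   6 
 -26:  50  50  29  31  31  31   6   6   6   6  10   7   6   6   5   5   6   5   5   5   5 
 -22:  51  50  50  35  34  35  --   5   6   5   6   5   6   6   6   6   6   5   6   5   6 
 -18:  51  51  48  36  37  36  --   5   5   5   5   5   5   6   5   5   5   5   5   6   6 
 -14:  50  50  43  37  37  37   6   5   6   5   5   5   6   6   6   6   5   5   5   6   5 
 -10:  50  51  35  37  37  37   5   5   5   5   5   6   6   5   6   6   6   5   5   5   5 
  -6:  50  51  49  36  36  35   6   6   5   5   6   5   5   5   5   6   5   5   5   5   5 
  -2:  50  50  49  32  31  31   5   6   5   6   5   5   5   6   5   5   5   5   5   5   6 
   2:  51  50  55  28  28  28   5   5   5   5   5   5   6   5   6   6   5   5   5   6   6 
   6:  50  50  63  65  --  --   5   6   5   5   5   6   6   6   6   6   6   6   6   6   5 
  10:  50  50  63  64  --  --   5   6   5   5   5   5   5   5   6   5   5   5   6   5   6
```

View pics/w21.png

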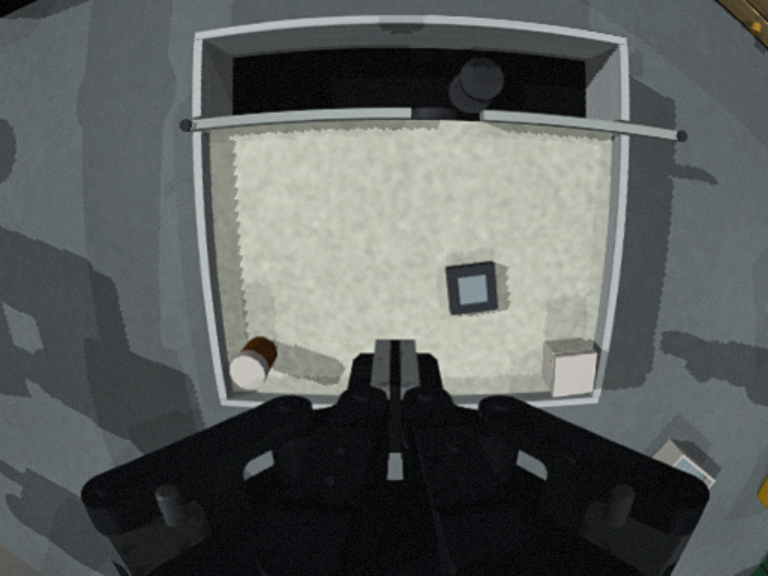

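Call:
arm_command(
  increments=[
    {"tx": -0.1, "ty": 0, "tz": 0.2, "wx": 0, "wy": 0, "wz": 0},
    {"tx": -0.1, "ty": 0, "tz": 0.2, "wx": 0, "wy": 0, "wz": 0},
    {"tx": -0.1, "ty": 0, "tz": 0.2, "wx": 0, "wy": 0, "wz": 0},
    {"tx": -0.1, "ty": 0, "tz": 0.2, "wx": 0, "wy": 0, "wz": 0},
    {"tx": -0.1, "ty": 0, "tz": 0.2, "wx": 0, "wy": 0, "wz": 0},
    {"tx": -0.1, "ty": 0, "tz": 0.2, "wx": 0, "wy": 0, "wz": 0},
  ],
)

```text
time_s: 21.58
tcp_pos: [491.7, -48.0, 232.1]
eef_rot: [0.379, 0.597, -0.378, 0.598]
ft_force: [-1.1, 0.3, -0.8]
finger_gap: 0.002
```

```bash
python3 slot.py pics/w22.png
python3 - <<'E'
from h import *
p,d=bot.grab_frame("scene");cv2.imwrite("pics/scene1.png",p[:,:,::-1])
p,d=bot.grab_frame("top");cv2.imwrite("pics/top1.png",p[:,:,::-1])
s=bot.read_state();print(s['time_s'],s['tcp_pos'],s['ft_force'])
E
```

```text
-66:  50  50  63  64  64  --  --   6   5   5   5   6   5   5  --  --  --   6   5   5   5 
 -62:  50  51  64  65  65  --  --   5   5   5   6  22  21  22  22  21  --  --   6   6   5 
 -58:  50  50  63  65  64  --  --   6   5   5  21  21  21  22  21  21  22  20  --   5   6 
 -54:  50  51  63  65  65  --  --  14  15  21  22  21  21  21  21  21  21  21  21  --   5 
 -50:  50  51  63  65  65  --  --  13  19  21  21  22  21  21  22  22  21  21  21  --   6 
 -46:  51  51  63  65   6   8  13  13  16  22  22  21  22  21  21  21  22  21  22  --   5 
 -42:  51  50  57  63   6   8  13  13  15  21  22  21  22  21  21  21  22  21  21   5   5 
 -38:  51  51  --  --   6   6  14  13  14  17  22  21  21  22  21  21  22  21   6   6   5 
 -34:  50  50  --  --   5   6  12  13  14  13  15  20  21  21  21  21   7   6   6   5   5 
 -30:  50  51  --  --  27  --  11  13  13  13  14  13  13  13  13   5   6   5   6   5   6 
 -26:  50  50  50  32  33  32  --   5   6  11  13  12   6   5   5   5   6   6   5   6   6 
 -22:  50  50  50  35  34  35  --   4   5   5   6   6   5   6   5   5   5   5   5   6   6 
 -18:  50  50  51  36  36  36  --   6   5   5   6   5   5   6   5   5   6   5   6   5   6 
 -14:  51  50  51  37  37  36  --   5   6   5   5   5   6   5   5   6   6   5   5   5   5 
 -10:  50  50  50  37  36  36  --   5   5   6   6   5   5   5   5   5   6   6   6   6   6 
  -6:  51  50  50  36  35  35  --   5   6   5   6   5   6   6   6   6   6   5   5   5   5 
  -2:  50  50  --  32  33  32   6   5   6   6   5   5   6   6   5   6   5   5   6   6   5 
   2:  51  50  63  29  29  --  --   5   5   5   5   6   5   5   6   5   5   6   6   5   6 
   6:  51  50  62  64  64  --  --   6   6   5   5   5   6   5   6   6   5   5   5   5   5 
  10:  50  50  63  64  65  --  --   5   6   6   5   6   6   6   5   5   6   6   6   5   6 
21.725 [491.79362887 -48.00233809 232.5072419 ] [0.20043135 0.63430082 0.40417079]
```

View pics/w22.png

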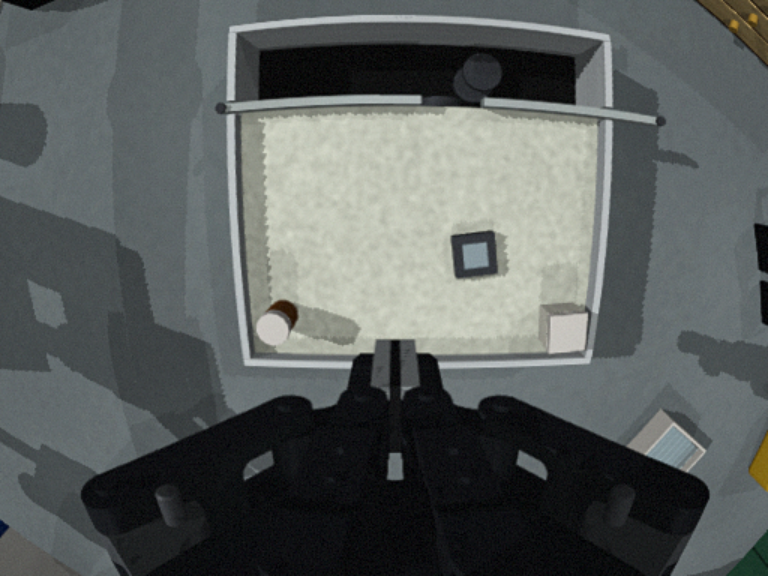

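View pics/scene1.png

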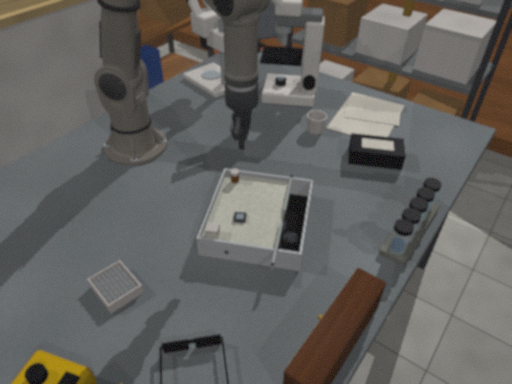

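```bash
python3 -c "
from bench import bot
print(bot.hand_in())"
```

```text
the job is handed in; nothing more can be done
None
```

All three round filters are down in the catch slot, and I handed the job in at about 21.7 s of the 58 s allowed. I swept them one at a time with the fingertips and picked nothing up.

**What I did**
- I swept the discs along the tray floor and through the gate one after another, with the two fingertips cradling each from behind.
- After its fall the second disc stood on edge, resting on the first disc's rim. I left it there while the third went through.
- I then reached into the slot with the closed fingers and nudged the two lying discs about 30 mm along it. This let the second disc drop to the slot bottom.

**Last checks** (wrist-camera depth, with a last scene-camera view)
- Two discs lie flat, one partly on top of the other, with tops at about 13 and 21 mm.
- The third disc stands on edge on the slot bottom, leaning close to the step wall, not flat. Its top is at about 37 mm, well below the 50 mm floor. Its place changed by no more than a few mm between two looks about 0.9 s apart.
- In the last camera view the square filter is still on the tray floor. The vial, slip box and the other things looked undisturbed, judged by eye and not re-measured.
- The force readings I saw stayed within about 4 N, and the arm ended clear above the tray.

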